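# Reload the cartridge scanner from the sloped lane

## Robot

A 6-joint arm with a two-finger parallel gripper is mounted at the origin on the work surface. World frame = base frame: x ahead of the robot, y to its left, z up, the work surface at z = 0. Lengths are in m, angles in degrees, forces in N, time in s.
With the tool pointing down it reaches from about 0.35 to 0.85 m from the base axis. Payload 8.1 kg.
Tool frame: the origin (TCP) lies midway between the tips of the shut fingers; the grasp point (between the pads) lies 19 mm behind it; y points along the fingers, x is the direction in which the jaws open and shut, and the axes are right-handed (so a half turn about y gives the same grasp; the last joint's range is limited). The gripper opens to 93 mm and grips with 3 to 60 N. Pads are 15 mm wide; open, the fingers measure 128 mm over their backs; the gripper's body (75 mm by 188 mm) begins 65 mm behind the grasp point.
Start: joints at [-70.955, 7.471, 85.268, -0, 87.261, -4.893], TCP at [0.243, -0.548, 0.18] pointing down, gripper open.
Joint ranges: [-169.43, 169.43], [-51.17, 129.36], [1.28, 143.12], [-76.62, 256.62], [0, 156.53], [-152.29, 152.29]. Speed limits (degrees/s): [136.94, 136.94, 159.86, 180, 180, 180].

## Interface

Orientations are given as [roll, pitch, yaw] about the fixed x, y, z axes, in that order (R = Rz(yaw) Ry(pitch) Rx(roll)).
In Python, from rig import env gives the robot as it stands.
- The arm moves only by the tool apply_moves, never from a script. Its argument "moves" is a list of rows, each a list of 2 entries, a list of its own where there are three numbers: the shift along the world's x, y, z in m, then the turn, a rotation vector about the world's x, y, z in rad. In form: [[[dx, dy, dz], [wx, wy, wz]], ...]. A call has 1 to 5 rows; each row shifts and turns the pose as measured when the row begins; what a row does not reach is not made up. A row lasts 1/12 s, in which the tool goes at most 41.7 mm and 7.16 degrees, less where a joint would pass 70% of its speed; a pose out of reach is approached as far as the arm can. A call is refused whole if a number of a shift passes 0.0417 or a number of a turn 0.125, either way. A call with a gripper value outside its range is refused whole. "claw" is the closure, from 0 (fully open) to 1 (shut), set as the call begins (left out, the last holds). The fingers move at their own pace and stop on an object; "squeeze" is the grip in N (left out, the last holds). Time passes only in rows, so rows that do not move let the fingers close. It gives the time, the measured TCP pose, the force and the opening at its end, in the units of the state.
- env.state(): the state, without advancing time (a new reading comes with each control period).
- env.read_camera(name): name is "scene" or "top"; returns the picture (480x640x3 uint8, red, green, blue); there is no depth.
- env.calibration(name): a dict with "intrinsics" (3x3 intrinsics, pixels), "xyz" and "orientation" of the camera in the world. Camera axes: x right, y down, z forward; pixel columns grow to the right and rows downward; lengths in m; the calibration is good to about 2 mm. A picture is of the moment at which its call begins. calibration takes no time and is no camera call.
- env.hand_in(): hands the job in, once; it reports no verdict.
The state is a dict: "time": time; "qpos": joint angles; "joint_vel": joint speeds; "joint_torque": joint torques, N m; "tcp_pos": TCP position; "tool_rot": TCP orientation; "force": force on the tool from outside, world axes, zero at the start; "moment": the same for the moment, N m; "finger_gap": finger opening in m.
Only numpy, scipy, OpenCV 4.12 (cv2) and the standard library are available. Lean on these libraries where they do the work, as an engineer would, in place of code of your own. Each camera call takes 0.05 s, during which the arm holds its last target. There are 200 camera calls.

## Task

Pull the scanner's carriage fully out to its loading stop; with it out there, put every used (purple) cartridge upright on the floor of the yellow tray and set every fresh (green) cartridge from the sloped lane flat in a bay of the carriage, one to a bay. Then slide the loaded carriage fully home under the amber hood. Leave the other things on the bench where they stand.

Things in the scene. Friction and masses are not known exactly. Their poses are not given: they have to be found in the camera images.
- fresh1: fresh cartridge: closed bright green box with a white label on its top, 54 x 76 x 48 mm (x, y, z; x is the width to grip), about 0.16 kg; origin at the centre of its underside, z up through the lid; lids do not come off. It starts in the sloped lane, where its y axis points down the slope
- fresh2: fresh cartridge: closed bright green box with a white label on its top, 54 x 76 x 48 mm (x, y, z; x is the width to grip), about 0.16 kg; origin at the centre of its underside, z up through the lid; lids do not come off. It starts in the sloped lane, where its y axis points down the slope
- fresh3: fresh cartridge: closed bright green box with a white label on its top, 54 x 76 x 48 mm (x, y, z; x is the width to grip), about 0.16 kg; origin at the centre of its underside, z up through the lid; lids do not come off. It starts in the sloped lane, where its y axis points down the slope. May be absent
- used1: used cartridge: closed purple box with a white label on its top, 54 x 76 x 48 mm (x, y, z; x is the width to grip), about 0.16 kg; origin at the centre of its underside, z up through the lid; lids do not come off. It starts in a bay of the scanner's carriage
- used2: used cartridge: closed purple box with a white label on its top, 54 x 76 x 48 mm (x, y, z; x is the width to grip), about 0.16 kg; origin at the centre of its underside, z up through the lid; lids do not come off. It starts in a bay of the scanner's carriage
- used3: used cartridge: closed purple box with a white label on its top, 54 x 76 x 48 mm (x, y, z; x is the width to grip), about 0.16 kg; origin at the centre of its underside, z up through the lid; lids do not come off. It starts in a bay of the scanner's carriage. May be absent
- carriage (a joint): slide of the scanner's carriage, m: 0 = fully out at the loading stop, 0.32 = fully home at the end stop under the hood; hard stops at both ends; it grows towards the scanner's +y (roughly world +y, within 0.06 rad). About 2.5 N of friction plus 6 N per m/s; it stays where it is left
- carriage_deck (a point): centre of the carriage deck's top face, 30 mm above the table, moving with it; x across the slide, y along it (towards home). Three bays side by side along y, centred at y = -90, 0 and +90 mm; each takes one cartridge lying with its 76 mm side along y: clear space 66 mm (x) by 86 mm (y), between black ridges 4 mm thick and 8 mm high
- carriage_handle (a point): grip point of the carriage's red upright handle plate, 14 mm thick along the slide, 40 mm wide across it, its top edge 96 mm above the table; this point is its centre, 78 mm above the table and 215 mm from the deck centre on the -y (loading) side; x and y as for carriage_deck. Clear space round it from above; nearest bay edge 80 mm away
- scanner: fixed scanner: 800 mm slideway with a low white tunnel hood over its +y end. Origin on the table right below carriage_deck when the carriage is at joint 0; y along the slideway towards home. At home all three bays are under the hood's roof and the handle is 75 mm outside its mouth
- hood_mouth (a point): middle of the upper edge of the hood's opening, 90 mm above the table (60 mm above the deck); axes as the scanner's. From here the hood reaches 300 mm to +y and 85 mm to either side; tunnel 88 mm wide; amber see-through roof, its top 8 to 20 mm above this point; a white scan head at y = 180 to 280 mm rises 98 mm above it
- lane: fixed sloped lane: aluminium floor with white rollers, blue edge walls 10 mm high, blue front lip 20 mm high. It rises 20 degrees towards its -y. Cartridges run down it freely by themselves: when the front one is lifted out the next moves up to the lip. The upper end of its cover, 245 mm behind lane_front, is 200 mm above the table. Origin on the table under lane_front
- lane_front (a point): point on the lane's floor, 50 mm above the table, under the centre of the front (lowest) cartridge at the lip; axes level, x across the lane, y towards its low end. A clear cover, its top 65 mm above the lane floor, lies over all that is more than 50 mm behind this point: only the front cartridge can be taken out; lift it square to the lane floor
- tray: loose bright yellow open tray for used cartridges, 130 x 270 x 30 mm (x, y, z), walls and floor 5 mm thick, 0.6 kg; origin at the centre of its underside. Room for three cartridges lying flat in line along its y
- calculator: grey pocket calculator 85 x 150 x 18 mm lying on the bench, loose bystander; origin at the centre of its underside
- bottle: white bottle, 64 mm across, 150 mm tall, loose bystander; origin at the centre of its underside
- jar: brown glass jar, 60 mm across, 85 mm tall, loose bystander; origin at the centre of its underside
- tipbox: yellow pipette-tip box with clear lid, 87 x 122 x 69 mm, loose bystander; origin at the centre of its underside

How it is judged (in metres and radians):
On the way, in this order (a step that is already met when the one before it is completed fails the run):
1. the carriage is pulled fully out to the loading stop (within 8 mm) (value of joint carriage below 0.008 m), for 0.2 s.
2. with the carriage out (within 30 mm of the loading stop), every used cartridge lies upright in the tray and every fresh one sits flat in a bay, all let go (value of joint carriage below 0.03 m and x of fresh1 in the frame of carriage_deck between -0.012 and 0.012 m and y of fresh1 in the frame of carriage_deck between -0.105 and 0.105 m and z of fresh1 in the frame of carriage_deck between -0.004 and 0.004 m and angle between each of fresh1, fresh2, fresh3's own z axis and vertical below 0.1 rad and x of fresh2 in the frame of carriage_deck between -0.012 and 0.012 m and y of fresh2 in the frame of carriage_deck between -0.105 and 0.105 m and z of fresh2 in the frame of carriage_deck between -0.004 and 0.004 m and x of fresh3 in the frame of carriage_deck between -0.012 and 0.012 m and y of fresh3 in the frame of carriage_deck between -0.105 and 0.105 m and z of fresh3 in the frame of carriage_deck between -0.004 and 0.004 m and x of used1 in the frame of tray between -0.05 and 0.05 m and y of used1 in the frame of tray between -0.12 and 0.12 m and z of used1 in the frame of tray between -0.005 and 0.03 m and angle between each of used1, used2, used3's own z axis and vertical below 0.2 rad and x of used2 in the frame of tray between -0.05 and 0.05 m and y of used2 in the frame of tray between -0.12 and 0.12 m and z of used2 in the frame of tray between -0.005 and 0.03 m and x of used3 in the frame of tray between -0.05 and 0.05 m and y of used3 in the frame of tray between -0.12 and 0.12 m and z of used3 in the frame of tray between -0.005 and 0.03 m and contact force between the fingers and fresh1 below 0.1 N and contact force between the fingers and fresh2 below 0.1 N and contact force between the fingers and fresh3 below 0.1 N and contact force between the fingers and used1 below 0.1 N and contact force between the fingers and used2 below 0.1 N and contact force between the fingers and used3 below 0.1 N), for 0.3 s.
3. the carriage is slid fully home (within 8 mm) (value of joint carriage above 0.312 m), for 0.2 s.
At the end, for the whole second after the job is handed in: Carriage within 8 mm of its home stop and still; every fresh cartridge present flat in a bay (underside within 4 mm of the deck, 6 degrees of level); every used one present upright in the tray (centre inside the walls, within 11 degrees, not on another); all at rest (value of joint carriage above 0.312 m and velocity of joint carriage between -0.01 and 0.01 m/s and x of fresh1 in the frame of carriage_deck between -0.012 and 0.012 m and y of fresh1 in the frame of carriage_deck between -0.105 and 0.105 m and z of fresh1 in the frame of carriage_deck between -0.004 and 0.004 m and angle between each of fresh1, fresh2, fresh3's own z axis and vertical below 0.1 rad and x of fresh2 in the frame of carriage_deck between -0.012 and 0.012 m and y of fresh2 in the frame of carriage_deck between -0.105 and 0.105 m and z of fresh2 in the frame of carriage_deck between -0.004 and 0.004 m and x of fresh3 in the frame of carriage_deck between -0.012 and 0.012 m and y of fresh3 in the frame of carriage_deck between -0.105 and 0.105 m and z of fresh3 in the frame of carriage_deck between -0.004 and 0.004 m and x of used1 in the frame of tray between -0.05 and 0.05 m and y of used1 in the frame of tray between -0.12 and 0.12 m and z of used1 in the frame of tray between -0.005 and 0.03 m and angle between each of used1, used2, used3's own z axis and vertical below 0.2 rad and x of used2 in the frame of tray between -0.05 and 0.05 m and y of used2 in the frame of tray between -0.12 and 0.12 m and z of used2 in the frame of tray between -0.005 and 0.03 m and x of used3 in the frame of tray between -0.05 and 0.05 m and y of used3 in the frame of tray between -0.12 and 0.12 m and z of used3 in the frame of tray between -0.005 and 0.03 m and linear speed of each of fresh1, fresh2, fresh3, used1, used2, used3 below 0.02 m/s); the robot touches nothing.
It fails at once if the calculator is pushed more than 4 cm (distance of calculator from where it was at the start of the episode above 0.04 m).
It fails at once if the white bottle is pushed more than 4 cm (distance of bottle from where it was at the start of the episode above 0.04 m).
It fails at once if the brown jar is pushed more than 4 cm (distance of jar from where it was at the start of the episode above 0.04 m).
It fails at once if the yellow tip box is pushed more than 4 cm (distance of tipbox from where it was at the start of the episode above 0.04 m).
It fails at once if the white bottle or the brown jar is knocked over (angle between any of bottle, jar's own z axis and vertical above 0.6 rad).
Of fresh3, used3 only 1 to 2 are there at a start; the rules pass over those that are not, and their reading is None.
At some moment in a run one of tray, used1, used2, used3 may be knocked a few centimetres aside while the robot is not near it.
Once in a run the grip may slacken for a moment while it holds something.
It also fails if it takes over 210 s, if anything falls off the work surface, if the arm or the gripper's body presses on something with over 40 N, if the wrist force passes 120 N, or if a joint passes its speed limit or range.

## Working session

There is one attempt and no reset: what is moved stays moved. The work goes in short steps, Python scripts to look and compute and a tool call to move; the robot and the scene stay as the last step left them, time stands still between calls to the robot, and variables do not carry over. Pictures are saved under pics/ and viewed, about 12 in all and at most 16, crops included, and the job is handed in when it is done.

Besides the shell and the picture viewer there is one more tool, called after "Emit:" as name([rows], argument=value, ...), one row to a line, values as JSON. apply_moves: Moves the arm, as the interface text tells. Its arguments: {"type":"object","properties":{"moves":{"type":"array"},"claw":{"type":"number"},"squeeze":{"type":"number"}},"required":["moves"]}

```bash
ls; mkdir -p pics; python3 - <<'E'
from rig import env
import cv2
print(env.state())
for n in("scene","top"):
    print(n,env.calibration(n)); cv2.imwrite(f"pics/{n}0.png",env.read_camera(n)[:,:,::-1])
E
```

```text
pics
{'time': 0.0, 'qpos': array([-7.09545490e+01,  7.51531149e+00,  8.53300885e+01,  9.85709748e-04,
        8.72589174e+01, -4.89409420e+00]), 'joint_vel': array([ 0.03668117, -0.04384754, -0.04057056, -0.08650348, -0.00045149,
        0.04862349]), 'joint_torque': array([ 8.05003356e-05, -5.59839606e+01, -4.91750693e+01,  7.71704852e-02,
        3.57967685e-02, -1.49921252e-04]), 'tcp_pos': array([ 0.24327367, -0.54777751,  0.17867761]), 'tool_rot': array([-89.99011933,   0.10385307, -66.06049384]), 'force': array([-0.77915236, -0.57381979,  0.66694778]), 'moment': array([ 0.02677263, -0.02505451,  0.01060476]), 'finger_gap': 0.09309190212560767}
scene {'intrinsics': array([[622.58635323,   0.        , 323.87947037],
       [  0.        , 622.58635323, 237.53256234],
       [  0.        ,   0.        ,   1.        ]]), 'xyz': array([ 1.22519344, -0.66910686,  0.93635841]), 'orientation': array([-132.06974649,   -0.16017357,   47.96046863])}
top {'intrinsics': array([[448.53404508,   0.        , 323.66002269],
       [  0.        , 448.53404508, 240.55600275],
       [  0.        ,   0.        ,   1.        ]]), 'xyz': array([ 0.40464217, -0.06697643,  1.16988851]), 'orientation': array([-1.72942196e+02,  1.06062329e-01, -9.04169585e+01])}
```

View pics/top0.png

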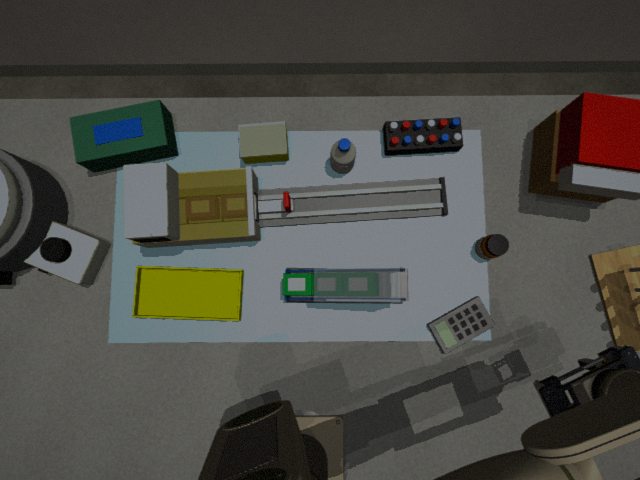

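View pics/scene0.png

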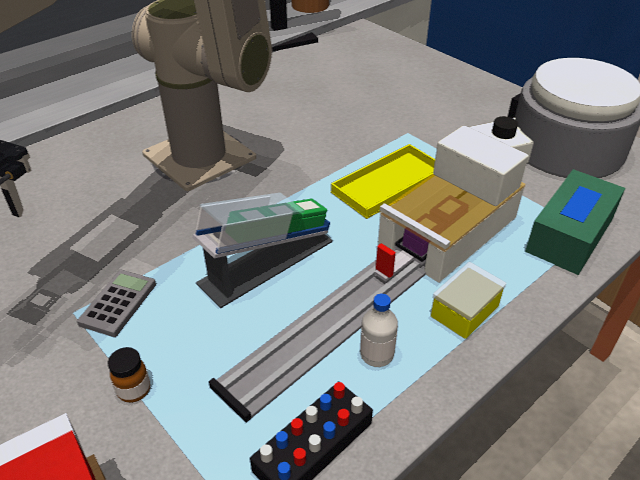

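Top picture: tray at about (189,293), red handle (287,201), hood mouth about (252,205) with two bays visible under the amber roof, rails running right to (443,200), three green cartridges in the lane with the front one at (298,285). The scene picture shows one purple cartridge in the hood mouth.

```bash
cat > h.py <<'E'
import numpy as np, cv2
from rig import env
from scipy.spatial.transform import Rotation as R
def ray(n,uv):
    c=env.calibration(n); uv=np.atleast_2d(uv).astype(float)
    d=np.c_[uv,np.ones(len(uv))]@np.linalg.inv(c["intrinsics"]).T
    return c["xyz"],d@R.from_euler("xyz",c["orientation"],degrees=True).as_matrix().T
def plane(n,uv,z):
    o,d=ray(n,uv); return o+d*((z-o[2])/d[:,2])[:,None]
def proj(n,p):
    c=env.calibration(n); q=(np.atleast_2d(p)-c["xyz"])@R.from_euler("xyz",c["orientation"],degrees=True).as_matrix()
    q=q@c["intrinsics"].T; return q[:,:2]/q[:,2:]
H={"yellow":((26,180,90),(34,255,255)),"green":((50,150,60),(75,255,255)),"red":((0,180,120),(6,255,255)),"purple":((130,60,30),(160,255,255))}
def blobs(img,col,amin=40):
    m=cv2.inRange(cv2.cvtColor(img,cv2.COLOR_RGB2HSV),*H[col])
    return sorted([c for c in cv2.findContours(m,0,cv2.CHAIN_APPROX_NONE)[0] if cv2.contourArea(c)>amin],key=lambda c:-cv2.contourArea(c))
E
python3 - <<'E'
from h import *
np.set_printoptions(precision=4,suppress=True)
im={n:env.read_camera(n) for n in("top","scene")}
for n in im:
    for c in H:
        for b in blobs(im[n],c)[:4]: print(n,c,cv2.contourArea(b),cv2.boundingRect(b))
t=blobs(im["top"],"yellow")[0][:,0]; P=plane("top",t,.03)[:,:2].astype(np.float32)
print("tray",cv2.minAreaRect(P),cv2.boxPoints(cv2.minAreaRect(P)))
for n in im:
    for c,z in(("red",.096),("green",.098)):
        for b in blobs(im[n],c)[:3]:
            P=plane(n,b[:,0],z)[:,:2].astype(np.float32); r=cv2.minAreaRect(P); print(n,c,r,P.min(0),P.max(0))
a=cv2.resize(im["top"][150:315,110:450],None,fx=2.35,fy=2.35,interpolation=cv2.INTER_CUBIC)
cv2.imwrite("pics/c1.png",a[:,:,::-1])
b=cv2.resize(im["scene"][120:280,180:540],None,fx=2.2,fy=2.2,interpolation=cv2.INTER_CUBIC)
cv2.imwrite("pics/c2.png",b[:,:,::-1])
E
```

```text
top yellow 4968.5 (133, 266, 109, 55)
top green 599.5 (283, 273, 31, 23)
top red 331.0 (580, 121, 21, 42)
top red 42.0 (284, 192, 5, 15)
scene yellow 3809.5 (331, 144, 104, 75)
scene yellow 1031.0 (431, 290, 72, 48)
scene green 593.0 (288, 199, 39, 34)
scene red 2662.5 (0, 431, 92, 49)
scene red 98.0 (293, 448, 13, 11)
scene red 84.5 (291, 418, 12, 11)
scene red 80.0 (338, 409, 11, 10)
scene purple 370.5 (402, 229, 26, 27)
tray ((0.41506096720695496, 0.279707670211792), (0.26667478680610657, 0.12812572717666626), 87.45897674560547) [[0.3451 0.1493]
 [0.4731 0.1437]
 [0.485  0.4101]
 [0.357  0.4158]]
top red ((0.7800965905189514, -0.7298165559768677), (0.04956485703587532, 0.10318484902381897), 82.34005737304688) [ 0.7276 -0.7484] [ 0.833  -0.6994]
top red ((0.6405807733535767, 0.025224436074495316), (0.03486290201544762, 0.009759028442203999), 0.20560477674007416) [0.6231 0.0203] [0.658  0.0302]
top green ((0.43367910385131836, -0.004086870700120926), (0.07149665057659149, 0.05219881236553192), 89.75035858154297) [ 0.4075 -0.0399] [0.4598 0.0316]
scene red ((0.6403028964996338, -0.6733359098434448), (0.10754071176052094, 0.09108394384384155), 81.38648223876953) [ 0.5884 -0.7228] [ 0.6933 -0.6148]
scene red ((0.8588303327560425, -0.3843790888786316), (0.017591046169400215, 0.015708398073911667), 48.05038070678711) [ 0.8501 -0.3928] [ 0.8677 -0.3759]
scene red ((0.819431483745575, -0.35542768239974976), (0.01642252877354622, 0.016736259683966637), 1.0083502531051636) [ 0.8112 -0.3639] [ 0.8277 -0.3471]
scene green ((0.4640194773674011, -0.02347395569086075), (0.07128438353538513, 0.11109519749879837), 43.068809509277344) [ 0.4071 -0.0884] [0.5058 0.0198]
```

View pics/c1.png

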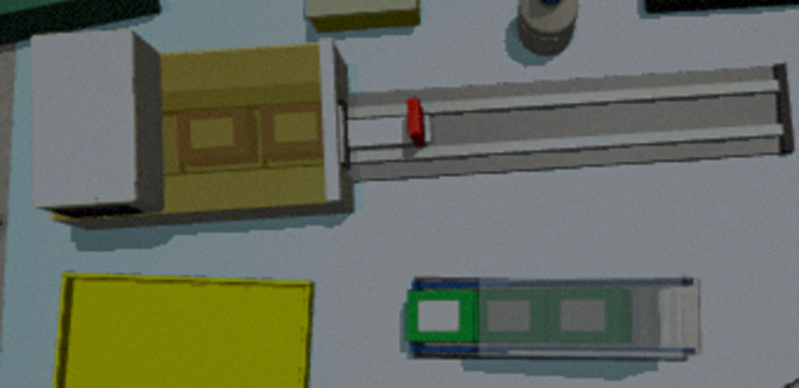

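View pics/c2.png

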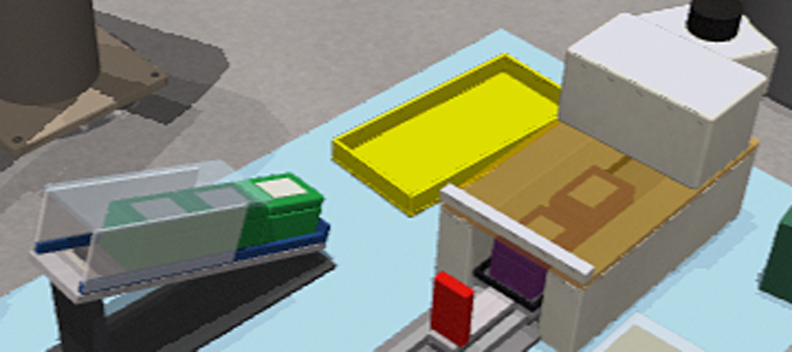

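Crops: label of the front cartridge at about (438,316) in c1; two used cartridges are visible through the roof at (212,132) and (297,127), and the left bay would be under the scan head (hidden). Rail edges and lane edges are clear enough for the yaw angles.

```bash
python3 - <<'E'
from h import *
np.set_printoptions(precision=4,suppress=True)
im={n:env.read_camera(n) for n in("top","scene")}
f=lambda p:np.array(p)/2.35+[110,150]
for z,pts in((0.0,[(352,180),(775,154),(352,95),(775,66)]),(.0,[(785,65),(787,152)]),(.06,[(415,281),(690,281)]),(.06,[(415,355),(690,352)])):
    P=plane("top",f(pts),z); print(z,P[:,:2].tolist())
    for i in range(0,len(P),2): d=P[i]-P[i+1]; print(" yaw of line",np.degrees(np.arctan2(-d[0],d[1])))
# label triangulation
o=[];D=[]
for n in im:
    b=blobs(im[n],"green")[0] if n=="top" else blobs(im[n],"green")[0]
    x,y,w,h=cv2.boundingRect(b); m=np.zeros(im[n].shape[:2],np.uint8); cv2.drawContours(m,[cv2.convexHull(b)],-1,255,-1)
    hsv=cv2.cvtColor(im[n],cv2.COLOR_RGB2HSV); lab=((hsv[:,:,1]<70)&(hsv[:,:,2]>120)&(m>0)).astype(np.uint8)
    k,l,s,c=cv2.connectedComponentsWithStats(lab); i=1+np.argmax(s[1:,4]); print(n,c[i],s[i])
    a,d=ray(n,c[i]); o.append(a); D.append(d[0]/np.linalg.norm(d))
    print(plane(n,c[i],.0951))
A=sum(np.eye(3)-np.outer(d,d) for d in D); B=sum((np.eye(3)-np.outer(d,d))@a for a,d in zip(o,D))
print("label centre",np.linalg.solve(A,B))
# red handle near expected place, looser mask
for n,(x,y,w,h) in(("top",(275,185,25,30)),("scene",(370,235,35,50))):
    s=cv2.cvtColor(im[n][y:y+h,x:x+w],cv2.COLOR_RGB2HSV); m=((s[:,:,0]<8)|(s[:,:,0]>172))&(s[:,:,1]>150)&(s[:,:,2]>50)
    v,u=np.nonzero(m); print(n,u.min()+x,u.max()+x,v.min()+y,v.max()+y)
    P=plane(n,np.c_[u+x,v+y],.096); print(P[:,:2].min(0),P[:,:2].max(0))
E
```

```text
0.0 [[0.5878840697269181, 0.10242321834600933], [0.6138873969094663, -0.3735174281491982], [0.6854276677215051, 0.10342041433338885], [0.7154200481621222, -0.37748563774530236]]
 yaw of line 3.127282997984158
 yaw of line 3.5687095268473783
0.0 [[0.7164976999962618, -0.38890079188615084], [0.6160686530046865, -0.3871098762410113]]
 yaw of line -91.02162707010497
0.06 [[0.47041972511318275, 0.02629696851269825], [0.46828221219657745, -0.26310407084649345]]
 yaw of line -0.42317830676479706
0.06 [[0.39320793855484515, 0.026074811454819283], [0.3942279501838986, -0.2609432989329738]]
 yaw of line 0.2036182151928326
top [296.0047 283.8598] [288 278  17  13 214]
[[0.4341 0.0008 0.0951]]
scene [307.3571 204.9603] [296 201  23   9 126]
[[0.4337 0.0001 0.0951]]
label centre [0.4339 0.0005 0.0951]
top 283 289 192 207
[0.6206 0.0179] [0.658  0.0326]
scene 376 395 243 277
[ 0.6229 -0.0284] [0.7002 0.0324]
```

```bash
python3 - <<'E'
from h import *
np.set_printoptions(precision=4,suppress=True)
im=env.read_camera("top"); s=cv2.cvtColor(im,cv2.COLOR_RGB2HSV)
m=((s[:,:,0]>100)&(s[:,:,0]<125)&(s[:,:,1]>150)).astype(np.uint8); m[:, :330]=0;m[:,:]*=1
k,l,st,c=cv2.connectedComponentsWithStats(m)
for i in range(1,k):
    if st[i,4]>20: print(c[i],st[i],plane("top",c[i],.15))
im2=env.read_camera("scene"); s=cv2.cvtColor(im2,cv2.COLOR_RGB2HSV)
m=((s[:,:,0]>100)&(s[:,:,0]<125)&(s[:,:,1]>150)).astype(np.uint8)
k,l,st,c=cv2.connectedComponentsWithStats(m)
for i in range(1,k):
    if st[i,4]>20: print(c[i],st[i],plane("scene",c[i],.15))
# jar cap
print("jar",plane("top",[495,243],.085), "body bottle", plane("top",[343,160],.08))
E
```

```text
[454.7778 122.5278] [450 118  10  10  72] [[ 0.8101 -0.3784  0.15  ]]
[417.7463 124.4925] [413 120  10  10  67] [[ 0.806  -0.2906  0.15  ]]
[443.8485 138.0303] [439 134  10   9  66] [[ 0.7723 -0.351   0.15  ]]
[406.4462 140.3692] [403 136   9  10  65] [[ 0.7672 -0.2627  0.15  ]]
[343.9587 144.4711] [339 138  11  14 121] [[ 0.7584 -0.1154  0.15  ]]
[535.3859  33.0626] [  427     0   213    87 13810] [[0.3257 0.9906 0.15  ]]
[580.6134 203.6903] [560 186  42  37 833] [[0.8485 0.3681 0.15  ]]
[309.2807 230.2149] [287 220  43  19 228] [[ 0.5455 -0.0909  0.15  ]]
[208.2897 230.5047] [196 227  25   8 107] [[ 0.4176 -0.2349  0.15  ]]
[381.6104 302.1084] [374 294  17  18 249] [[ 0.7659 -0.1205  0.15  ]]
[325.1765 401.7941] [320 393  12  18 170] [[ 0.8465 -0.3221  0.15  ]]
[328.8128 429.5134] [323 421  13  18 187] [[ 0.8833 -0.3485  0.15  ]]
[281.5026 439.5131] [275 431  13  18 191] [[ 0.8508 -0.4077  0.15  ]]
[283.5931 470.3431] [277 462  14  18 204] [[ 0.8877 -0.4341  0.15  ]]
jar [[ 0.5298 -0.4829  0.085 ]] body bottle [[ 0.7425 -0.1158  0.08  ]]
```

Emit:
apply_moves([
  [[0,0,0.035],[0,0,-0.02]],
  [[0,0,0.035],[0,0,-0.02]],
  [[0,0,0.035],[0,0,-0.02]],
  [[0.02,0.03,0],[0,0,-0.02]],
  [[0.02,0.03,0],[0,0,-0.02]],
], claw=0, squeeze=30)

```text
time: 0.82
tcp_pos: [0.2795, -0.488, 0.2845]
tool_rot: [-90.0, 0.4, -72.4]
force: [0.8, -0.0, -1.9]
finger_gap: 0.0932
```

Emit:
apply_moves([
  [[0.023,0.033,0],[0,0,-0.02]],
  [[0.023,0.033,0],[0,0,-0.02]],
  [[0.023,0.033,0],[0,0,-0.02]],
  [[0.023,0.033,0],[0,0,-0.02]],
  [[0.023,0.033,0],[0,0,-0.02]],
])

```text
time: 1.23
tcp_pos: [0.3968, -0.3186, 0.2879]
tool_rot: [-89.9, 0.0, -78.8]
force: [1.1, 0.0, 0.3]
finger_gap: 0.0928
```

Emit:
apply_moves([
  [[0.023,0.033,0],[0,0,-0.02]],
  [[0.023,0.033,0],[0,0,-0.02]],
  [[0.023,0.033,0],[0,0,-0.02]],
  [[0.023,0.033,0],[0,0,-0.02]],
  [[0.023,0.033,0],[0,0,-0.02]],
])

```text
time: 1.65
tcp_pos: [0.5144, -0.1463, 0.2896]
tool_rot: [-89.7, -0.1, -84.9]
force: [-0.3, -0.4, 0.0]
finger_gap: 0.0931
```

Emit:
apply_moves([
  [[0.025,0.034,0],[0,0,-0.008]],
  [[0.025,0.034,0],[0,0,-0.008]],
  [[0.025,0.034,0],[0,0,-0.008]],
  [[0.025,0.034,0],[0,0,-0.008]],
  [[0.025,0.034,0],[0,0,0]],
])

```text
time: 2.07
tcp_pos: [0.636, 0.0231, 0.2907]
tool_rot: [-89.5, -0.2, -86.9]
force: [0.2, 0.4, 0.5]
finger_gap: 0.0926
```

Emit:
apply_moves([
  [[0,0,-0.035],[0,0,0]],
  [[0,0,-0.035],[0,0,0]],
  [[0,0,-0.035],[0,0,0]],
  [[0,0,-0.02],[0,0,0]],
  [[0,0,0],[0,0,0]],
])

```text
time: 2.48
tcp_pos: [0.6422, 0.0345, 0.1632]
tool_rot: [-89.0, -0.1, -86.2]
force: [-0.2, 0.4, -0.1]
finger_gap: 0.0931
```

Emit:
apply_moves([
  [[-0.001,-0.005,-0.025],[-0.008,0,-0.008]],
  [[-0.001,-0.005,-0.025],[-0.008,0,0]],
  [[0,0,-0.03],[0,0,0]],
  [[0,0,-0.018],[0,0,0]],
  [[0,0,0],[0,0,0]],
])

```text
time: 2.9
tcp_pos: [0.6424, 0.0238, 0.0683]
tool_rot: [-88.7, -1.1, -86.7]
force: [-0.8, 0.5, -0.6]
finger_gap: 0.0932
```

Emit:
apply_moves([
  [[0,0,0],[0,0,0]],
  [[0,0,0],[0,0,0]],
  [[0,0,0],[0,0,0]],
  [[0,0,0],[0,0,0]],
  [[0,0,0],[0,0,0]],
], claw=1, squeeze=40)

```text
time: 3.32
tcp_pos: [0.647, 0.0233, 0.0773]
tool_rot: [-88.2, -1.1, -86.7]
force: [0.0, -0.2, -0.7]
finger_gap: 0.0641
```

Emit:
apply_moves([
  [[-0.004,0.001,-0.01],[0.01,0.015,0]],
  [[-0.003,0,-0.006],[0.01,0.015,0]],
  [[0,0,-0.001],[0,0,0]],
  [[0,0,-0.001],[0,0,0]],
  [[0,0,-0.001],[0,0,0]],
])

```text
time: 3.73
tcp_pos: [0.6413, 0.0243, 0.0596]
tool_rot: [-89.8, 0.3, -86.7]
force: [0.4, 0.2, 0.3]
finger_gap: 0.0307
```

Emit:
apply_moves([
  [[0,0,-0.001],[0,0,0]],
  [[0,0,-0.001],[0,0,0]],
  [[0,0,-0.001],[0,0,0]],
])

```text
time: 3.98
tcp_pos: [0.6414, 0.025, 0.057]
tool_rot: [-89.8, 0.3, -86.7]
force: [-1.4, 3.5, 16.6]
finger_gap: 0.0114
```

Emit:
apply_moves([
  [[0,0,0.004],[0,0,0]],
  [[0,0,0],[0,0,0]],
  [[0,0,0],[0,0,0]],
])

```text
time: 4.23
tcp_pos: [0.6419, 0.0252, 0.0619]
tool_rot: [-89.7, 0.3, -86.7]
force: [-0.4, 1.2, -0.0]
finger_gap: 0.0002
```

```bash
python3 - <<'E'
from h import *
a=env.read_camera("scene")[120:320,280:520]
cv2.imwrite("pics/s2.png",cv2.resize(a,None,fx=3,fy=3)[:,:,::-1])
E
```

```text
(no output)
```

View pics/s2.png

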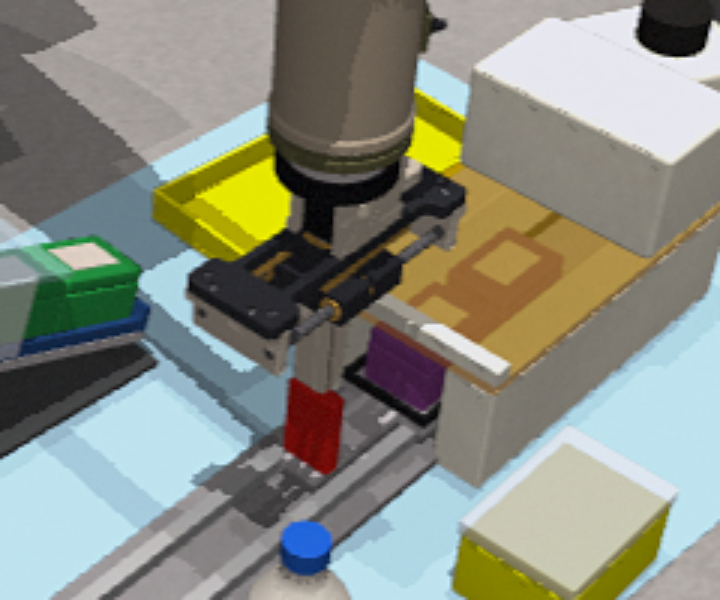

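```bash
python3 - <<'E'
from h import *
np.set_printoptions(precision=4,suppress=True)
im={n:env.read_camera(n) for n in("top","scene")}
for n,(x,y,w,h) in(("scene",(360,230,45,70)),):
    s=cv2.cvtColor(im[n][y:y+h,x:x+w],cv2.COLOR_RGB2HSV); m=((s[:,:,0]<8)|(s[:,:,0]>172))&(s[:,:,1]>150)&(s[:,:,2]>50)
    v,u=np.nonzero(m); print(n,u.min()+x,u.max()+x,v.min()+y,v.max()+y)
print("before 376 395 243 277")
p=np.array(env.state()["tcp_pos"]);print(p,proj("scene",p))
for q in([.64,.018,.096],[.64,.032,.096],[.64,.018,.06],[.62,.018,.096],[.66,.018,.096],[.66,.018,.06]):print(q,proj("scene",q))
a=im["top"][170:250,230:340]; cv2.imwrite("pics/t2.png",cv2.resize(a,None,fx=6,fy=6)[:,:,::-1])
E
```

```text
scene 375 394 246 277
before 376 395 243 277
[0.6418 0.0252 0.0617] [[384.7564 261.2393]]
[0.64, 0.018, 0.096] [[382.7574 249.9929]]
[0.64, 0.032, 0.096] [[387.6685 246.7653]]
[0.64, 0.018, 0.06] [[381.5726 263.0461]]
[0.62, 0.018, 0.096] [[375.5018 244.8651]]
[0.66, 0.018, 0.096] [[390.1443 255.2134]]
[0.66, 0.018, 0.06] [[388.8054 268.2809]]
```

View pics/t2.png

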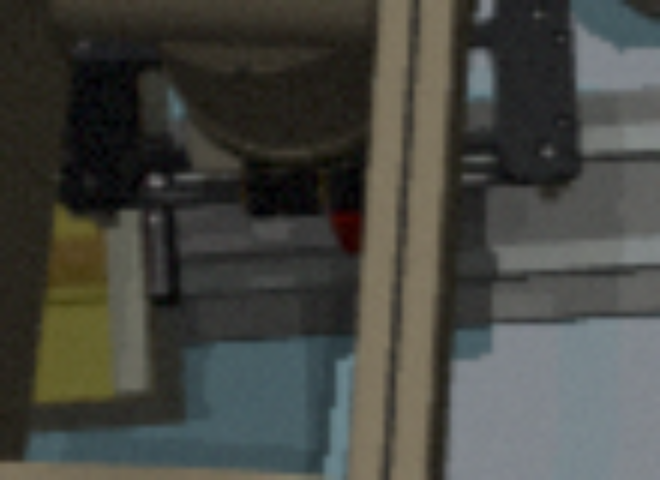

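Scene crop: fingers shut at (385,247), at the top edge of the red plate, which has hardly moved. The gap reads 0, so it is unclear whether the tips are behind the plate or above it. A small pull will tell.

Emit:
apply_moves([
  [[0,-0.01,0],[0,0,0]],
  [[0,-0.01,0],[0,0,0]],
  [[0,-0.01,0],[0,0,0]],
])

```text
time: 4.63
tcp_pos: [0.6412, -0.0051, 0.061]
tool_rot: [-89.8, 0.3, -86.5]
force: [-0.1, 0.2, -0.7]
finger_gap: 0.0004
```

```bash
python3 - <<'E'
from h import *
s=env.state();print(s["tcp_pos"],s["force"],s["finger_gap"])
im=env.read_camera("scene");print("before tip",proj("scene",s["tcp_pos"]))
x,y,w,h=340,230,75,80
q=cv2.cvtColor(im[y:y+h,x:x+w],cv2.COLOR_RGB2HSV); m=((q[:,:,0]<8)|(q[:,:,0]>172))&(q[:,:,1]>150)&(q[:,:,2]>50)
v,u=np.nonzero(m); print(u.min()+x,u.max()+x,v.min()+y,v.max()+y)
a=im[180:310,320:440]; cv2.imwrite("pics/s3.png",cv2.resize(a,None,fx=4.5,fy=4.5,interpolation=cv2.INTER_CUBIC)[:,:,::-1])
E
```

```text
[ 0.64122948 -0.00509776  0.06096197] [-0.06515906  0.16971487 -0.72860551] 0.0004199502107000506
before tip [[373.96399734 268.45060973]]
375 413 230 277
```

View pics/s3.png

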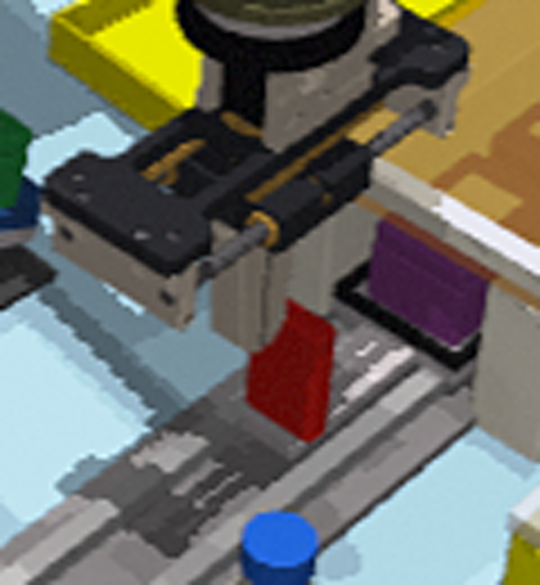

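Now the tips (about (373,257)) show in front of the plate's upper left, while the reported TCP projects to (374,268). The tip looks some 30 mm higher than reported, so I check that away from the handle.

Emit:
apply_moves([
  [[0,-0.02,0.035],[0,0,0]],
  [[0,-0.035,0.02],[0,0,0]],
  [[0,-0.035,0],[0,0,0]],
  [[0,-0.035,0],[0,0,0]],
  [[0,-0.035,0],[0,0,0]],
])

```text
time: 5.1
tcp_pos: [0.6389, -0.1704, 0.117]
tool_rot: [-89.9, 0.4, -86.3]
force: [1.0, 0.4, -0.6]
finger_gap: 0.0006
```

Emit:
apply_moves([
  [[0,-0.035,0],[0,0,0]],
  [[0,-0.03,0],[0,0,0]],
  [[0,-0.01,0],[0,0,0]],
  [[0,0,0],[0,0,0]],
])

```text
time: 5.43
tcp_pos: [0.6362, -0.2603, 0.1178]
tool_rot: [-89.9, 0.2, -86.9]
force: [0.9, 0.3, 0.7]
finger_gap: 0.0006
```

```bash
python3 - <<'E'
from h import *
s=env.state();p=s["tcp_pos"];print(p,s["tool_rot"],s["qpos"])
out=[]
for n in("scene","top"):
    im=env.read_camera(n).copy(); u,v=proj(n,p)[0]; print(n,u,v); u,v=int(round(u)),int(round(v))
    im[v,u]=(255,0,255)
    out.append(cv2.resize(im[v-75:v+45,u-65:u+65],None,fx=3,fy=3,interpolation=cv2.INTER_NEAREST))
cv2.imwrite("pics/st.png",np.hstack(out)[:,:,::-1])
E
```

```text
[ 0.63624159 -0.26029018  0.11781978] [-89.88093379   0.17601835 -86.85876866] [-26.64986601  22.71700195  73.8402011    0.21331503  83.42696381
  60.18469669]
scene 270.0469816203197 313.2758040539544
top 404.6234678617573 197.8889347311784
```

View pics/st.png

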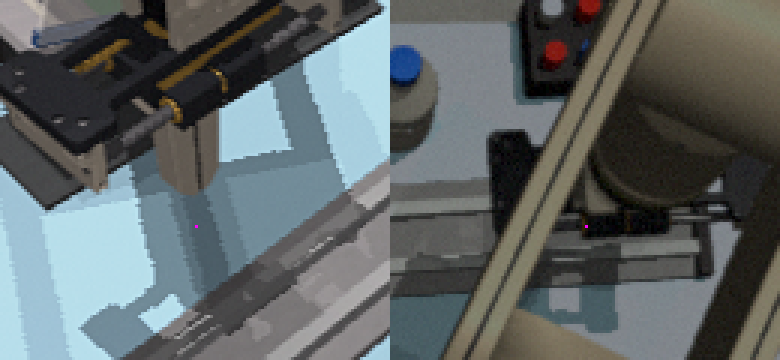

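```bash
python3 - <<'E'
from h import *
p=env.state()["tcp_pos"]
for d in([0,0,0],[0,0,.02],[0,0,.04],[.0075,0,.04],[.0075,0,.03]): print(d,proj("scene",p+np.array(d)))
print("seam bottom obs",270+(204-195)/3,313+(186-225)/3)
E
```

```text
[0, 0, 0] [[271.46349824 312.59980595]]
[0, 0, 0.02] [[270.83616094 304.85927234]]
[0, 0, 0.04] [[270.19282268 296.92130742]]
[0.0075, 0, 0.04] [[272.96866181 299.38162635]]
[0.0075, 0, 0.03] [[273.2759799 303.3757499]]
seam bottom obs 273.0 300.0
```

Emit:
apply_moves([
  [[0,0.035,0.02],[0,0,0]],
  [[0,0.035,0.02],[0,0,0]],
  [[0,0.035,0],[0,0,0]],
  [[0,0.035,0],[0,0,0]],
  [[0,0.035,0],[0,0,0]],
], claw=0)

```text
time: 5.95
tcp_pos: [0.6335, -0.075, 0.1569]
tool_rot: [-90.1, 0.4, -87.0]
force: [0.8, 0.7, -0.2]
finger_gap: 0.0294
```

Emit:
apply_moves([
  [[0,0.035,0],[0,0,0]],
  [[0,0.035,0],[0,0,0]],
  [[0,0.02,0],[0,0,0]],
  [[0,0.005,0],[0,0,0]],
  [[0,0,0],[0,0,0]],
])

```text
time: 6.37
tcp_pos: [0.6295, 0.0438, 0.1579]
tool_rot: [-90.0, 0.7, -85.9]
force: [0.2, -0.7, -0.1]
finger_gap: 0.0626
```

Emit:
apply_moves([
  [[0.005,-0.009,-0.015],[0,0,-0.01]],
  [[0.005,-0.007,-0.02],[0,0,0]],
  [[0.001,-0.002,-0.025],[0,0,0]],
  [[0,0,-0.01],[0,0,0]],
  [[0,0,0],[0,0,0]],
])

```text
time: 6.78
tcp_pos: [0.6416, 0.0211, 0.0837]
tool_rot: [-89.9, 0.6, -86.5]
force: [-0.5, 0.5, 0.3]
finger_gap: 0.092
```

Emit:
apply_moves([
  [[-0.001,0.003,-0.02],[0,0,0]],
  [[0,0.001,-0.02],[0,0,0]],
  [[0,0,-0.014],[0,0,0]],
  [[0,0,-0.002],[0,0,0]],
  [[0,0,0],[0,0,0]],
])

```text
time: 7.2
tcp_pos: [0.6407, 0.019, 0.0259]
tool_rot: [-89.9, 0.5, -86.9]
force: [-0.0, 0.0, 0.6]
finger_gap: 0.0931
```

Emit:
apply_moves([
  [[0,0,0],[0,0,0]],
  [[0,0,0],[0,0,0]],
  [[0,0,0],[0,0,0]],
  [[0,0,0],[0,0,0]],
  [[0,0,0],[0,0,0]],
], claw=1)

```text
time: 7.62
tcp_pos: [0.6439, 0.018, 0.031]
tool_rot: [-89.6, 0.5, -87.0]
force: [-0.2, 0.5, 1.1]
finger_gap: 0.0644
```

Emit:
apply_moves([
  [[0,0,0],[0,0,0]],
  [[0,0,0],[0,0,0]],
  [[0,0,0],[0,0,0]],
  [[0,0,0],[0,0,0]],
  [[0,0,0],[0,0,0]],
])

```text
time: 8.03
tcp_pos: [0.6452, 0.0183, 0.0331]
tool_rot: [-89.4, 0.5, -86.9]
force: [0.2, -0.5, -0.9]
finger_gap: 0.0308
```

Emit:
apply_moves([
  [[0,0,0],[0,0,0]],
  [[0,0,0],[0,0,0]],
  [[0,0,0],[0,0,0]],
])

```text
time: 8.28
tcp_pos: [0.6452, 0.0195, 0.0331]
tool_rot: [-89.4, 0.5, -86.9]
force: [-0.1, 0.7, 1.2]
finger_gap: 0.0137
```

Emit:
apply_moves([
  [[0.001,-0.015,0],[0,0,0]],
  [[0.002,-0.03,0],[0,0,0]],
  [[0.002,-0.03,0],[0,0,0]],
  [[0.002,-0.03,0],[0,0,0]],
  [[0.002,-0.03,0],[0,0,0]],
])

```text
time: 8.7
tcp_pos: [0.6527, -0.1088, 0.0331]
tool_rot: [-89.5, 0.9, -86.2]
force: [1.3, 4.5, -0.4]
finger_gap: 0.014
```

Emit:
apply_moves([
  [[0.002,-0.03,0],[0,0,0]],
  [[0.002,-0.03,0],[0,0,0]],
  [[0.002,-0.03,0],[0,0,0]],
  [[0.002,-0.02,0],[0,0,0]],
  [[0.001,-0.01,0],[0,0,0]],
])

```text
time: 9.12
tcp_pos: [0.6602, -0.2369, 0.0331]
tool_rot: [-89.6, 1.0, -86.3]
force: [-0.2, 3.4, 3.0]
finger_gap: 0.0137
```

Emit:
apply_moves([
  [[0.001,-0.015,0],[0,0,0]],
  [[0.001,-0.015,0],[0,0,0]],
  [[0,-0.01,0],[0,0,0]],
  [[0,-0.01,0],[0,0,0]],
  [[0,-0.01,0],[0,0,0]],
])

```text
time: 9.53
tcp_pos: [0.6631, -0.2866, 0.0327]
tool_rot: [-89.7, 2.2, -86.0]
force: [-10.6, 70.1, 26.5]
finger_gap: 0.0138
```

Emit:
apply_moves([
  [[0,-0.006,0],[0,0,0]],
  [[0,-0.006,0],[0,0,0]],
  [[0,-0.006,0],[0,0,0]],
  [[0,-0.006,0],[0,0,0]],
])

```text
time: 9.87
tcp_pos: [0.6625, -0.2845, 0.0329]
tool_rot: [-90.2, 4.2, -85.2]
force: [-5.0, 22.4, 8.1]
finger_gap: 0.0145
```

Emit:
apply_moves([
  [[0,0,0],[-0.03,0,0]],
  [[0,0,0],[-0.03,0,0]],
  [[0,0,0],[-0.01,0,0]],
  [[0,0,0],[0,0,0]],
  [[0,0,0],[0,0,0]],
], claw=0)

```text
time: 10.28
tcp_pos: [0.6619, -0.2818, 0.0318]
tool_rot: [-90.8, 0.2, -84.9]
force: [0.0, -0.1, 0.3]
finger_gap: 0.0433
```

Emit:
apply_moves([
  [[0,0,0.02],[0,0,0]],
  [[0,0,0.035],[0,0,0]],
  [[0,0,0.035],[0,0,0.1]],
  [[0,0,0.035],[0,0,0.12]],
  [[0,-0.02,0.035],[0,0,0.12]],
])

```text
time: 10.7
tcp_pos: [0.6526, -0.2965, 0.182]
tool_rot: [-91.9, 1.2, -64.9]
force: [0.1, -0.7, -0.1]
finger_gap: 0.077
```

Emit:
apply_moves([
  [[0,-0.02,0],[0,0,0.12]],
  [[0,-0.02,0],[0,0,0.12]],
  [[0,-0.02,0],[0,0,0.12]],
  [[0,-0.02,0],[0,0,0.12]],
  [[0,-0.02,0],[0,0,0.12]],
])

```text
time: 11.12
tcp_pos: [0.6575, -0.4048, 0.1998]
tool_rot: [-91.4, 0.1, -29.3]
force: [0.1, -0.8, 0.5]
finger_gap: 0.0928
```

```bash
python3 - <<'E'
from h import *
s=env.state();print(s["tcp_pos"],s["tool_rot"])
im={n:env.read_camera(n) for n in("top","scene")}
np.set_printoptions(precision=4,suppress=True)
for n in im:
    for b in blobs(im[n],"purple",20): print(n,cv2.contourArea(b),cv2.boundingRect(b))
a=np.vstack([cv2.resize(im["top"][130:320,120:460],None,fx=2,fy=2),cv2.resize(im["scene"][170:360,200:540],None,fx=2,fy=2)])[:, :]
cv2.imwrite("pics/o.png",cv2.resize(a,(537,600))[:,:,::-1])
E
```

```text
[ 0.65746703 -0.40480534  0.19982598] [-9.13533842e+01  7.48735038e-02 -2.92901972e+01]
top 627.5 (347, 185, 32, 24)
top 610.5 (312, 187, 31, 25)
scene 2811.5 (295, 266, 79, 75)
```

View pics/o.png

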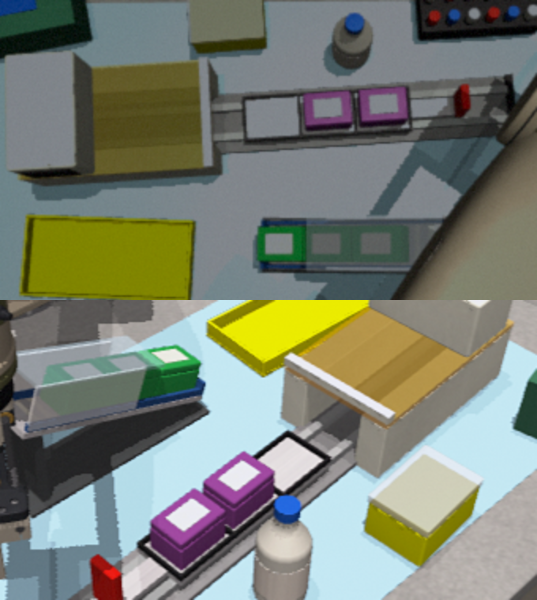

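The carriage is out, with two used cartridges (top view (363,197) and (327,199)) in the outer and middle bays and the inner bay empty. Three fresh ones are in the lane.

```bash
cat >> h.py <<'E'
def labels(im,n,col,z):
    "centres of the cartridge tops from their labels, cast onto height z; yaw from the label's rectangle"
    r=[]
    for b in blobs(im,col,150):
        m=np.zeros(im.shape[:2],np.uint8); cv2.drawContours(m,[cv2.convexHull(b)],-1,255,-1)
        s=cv2.cvtColor(im,cv2.COLOR_RGB2HSV); l=((s[:,:,1]<70)&(s[:,:,2]>110)&(m>0)).astype(np.uint8)
        for c in cv2.findContours(l,0,1)[0]:
            if cv2.contourArea(c)<60: continue
            k=np.zeros_like(m); cv2.drawContours(k,[c],-1,1,-1); v,u=np.nonzero(k)
            P=plane(n,c[:,0],z)[:,:2].astype(np.float32); rr=cv2.minAreaRect(P)
            r.append((plane(n,[u.mean(),v.mean()],z)[0].round(4),np.round(rr[1],3),round(rr[2],1)))
    return r
E
python3 - <<'E'
from h import *
im={n:env.read_camera(n) for n in("top","scene")}
for n in im:
    for q in labels(im[n],n,"purple",.078): print(n,q)
im2=im["top"];s=cv2.cvtColor(im2[170:230,380:445],cv2.COLOR_RGB2HSV);m=((s[:,:,0]<8)|(s[:,:,0]>172))&(s[:,:,1]>150)&(s[:,:,2]>50)
v,u=np.nonzero(m);P=plane("top",np.c_[u+380,v+170],.096)[:,:2];print("handle",P.min(0),P.max(0))
E
```

```text
top (array([ 0.6526, -0.1629,  0.078 ]), array([0.031, 0.045]), 3.4)
top (array([ 0.6469, -0.0748,  0.078 ]), array([0.045, 0.03 ]), 89.7)
scene (array([ 0.6524, -0.1627,  0.078 ]), array([0.03 , 0.045]), 2.8)
scene (array([ 0.6467, -0.0744,  0.078 ]), array([0.031, 0.045]), 3.9)
handle [ 0.64053655 -0.29489075] [ 0.67806329 -0.28070254]
```

Emit:
apply_moves([
  [[-0.001,0.03,0],[0.01,0,0.08]],
  [[-0.001,0.035,0],[0.01,0,0.08]],
  [[-0.001,0.035,0],[0,0,0.08]],
  [[-0.001,0.035,0],[0,0,0.08]],
  [[-0.001,0.035,0],[0,0,0.08]],
], claw=0, squeeze=35)

```text
time: 11.73
tcp_pos: [0.6482, -0.2314, 0.1944]
tool_rot: [-90.2, 0.9, -7.5]
force: [2.2, 0.1, 0.3]
finger_gap: 0.0929
```

Emit:
apply_moves([
  [[0,0.035,0],[0,0,0.08]],
  [[0,0.025,0],[0,0,0.06]],
  [[0,0,-0.01],[0,0,0.03]],
  [[0,0,-0.02],[0,0,0]],
  [[0,0,-0.02],[0,0,0]],
])

```text
time: 12.15
tcp_pos: [0.6504, -0.1518, 0.1507]
tool_rot: [-90.1, 0.3, 3.1]
force: [-0.3, -0.1, 0.0]
finger_gap: 0.0928
```

Emit:
apply_moves([
  [[-0.001,-0.006,-0.025],[0,0,0]],
  [[0,-0.004,-0.03],[0,0,0]],
  [[0,-0.001,-0.03],[0,0,0]],
  [[0,0,-0.012],[0,0,0]],
  [[0,0,0],[0,0,0]],
])

```text
time: 12.57
tcp_pos: [0.6468, -0.1536, 0.0479]
tool_rot: [-89.9, 0.5, 2.7]
force: [-1.0, 0.3, 0.0]
finger_gap: 0.0931
```

Emit:
apply_moves([
  [[0.002,-0.006,-0.012],[0,0,0]],
  [[0,-0.003,-0.012],[0,0,0.005]],
  [[0,0,-0.003],[0,0,0]],
  [[0,0,0],[0,0,0]],
])

```text
time: 12.9
tcp_pos: [0.651, -0.1624, 0.0225]
tool_rot: [-89.9, 0.2, 3.0]
force: [0.2, -0.5, 0.5]
finger_gap: 0.0932
```

Emit:
apply_moves([
  [[0,0,0],[0,0,0]],
  [[0,0,0],[0,0,0]],
  [[0,0,0],[0,0,0]],
  [[0,0,0],[0,0,0]],
  [[0,0,0],[0,0,0]],
], claw=1)

```text
time: 13.32
tcp_pos: [0.6538, -0.1637, 0.0268]
tool_rot: [-90.0, -0.1, 2.9]
force: [-0.2, -1.1, -0.1]
finger_gap: 0.0643
```

Emit:
apply_moves([
  [[0,0,0],[0,0,0]],
  [[0,0,0],[0,0,0]],
  [[0,0,0],[0,0,0]],
  [[0,0,0],[0,0,0]],
])

```text
time: 13.65
tcp_pos: [0.6542, -0.1637, 0.0276]
tool_rot: [-90.0, -0.1, 2.9]
force: [-0.1, -0.5, -1.1]
finger_gap: 0.0537
```

Emit:
apply_moves([
  [[-0.002,0,0],[0,0,0]],
  [[-0.001,0,-0.006],[0,0,0]],
  [[0,0,-0.006],[0,0,0]],
  [[0,0,-0.002],[0,0,0]],
], claw=0.3)

```text
time: 13.98
tcp_pos: [0.6516, -0.1639, 0.0133]
tool_rot: [-90.1, -0.2, 2.9]
force: [-0.5, 0.5, -0.0]
finger_gap: 0.0648
```

Emit:
apply_moves([
  [[0,0,-0.001],[0,0,0]],
  [[0,0,-0.001],[0,0,0]],
  [[0,0,-0.001],[0,0,0]],
  [[0,0,0],[0,0,0]],
  [[0,0,0],[0,0,0]],
], claw=1)

```text
time: 14.4
tcp_pos: [0.651, -0.1636, 0.0095]
tool_rot: [-90.0, -0.1, 2.9]
force: [-0.3, -1.7, -1.1]
finger_gap: 0.0537
```

Emit:
apply_moves([
  [[0,0,0.015],[0,0,0]],
  [[0,0,0.025],[0,0,0]],
  [[0,0,0.03],[0,0,0]],
  [[0,0,0.03],[0,0,0]],
  [[0,0,0.03],[0,0,0]],
])

```text
time: 14.82
tcp_pos: [0.6422, -0.1607, 0.1351]
tool_rot: [-89.6, 0.9, 2.9]
force: [-1.0, -0.8, -1.2]
finger_gap: 0.0536
```

Emit:
apply_moves([
  [[-0.016,0.03,0.02],[0,0,-0.01]],
  [[-0.018,0.035,0.01],[0,0,-0.01]],
  [[-0.018,0.035,0],[0,0,-0.01]],
  [[-0.018,0.035,0],[0,0,-0.01]],
  [[-0.018,0.035,0],[0,0,-0.01]],
])

```text
time: 15.23
tcp_pos: [0.5583, 0.0052, 0.183]
tool_rot: [-90.0, -0.3, -0.7]
force: [0.1, 1.3, -0.4]
finger_gap: 0.0539
```

Emit:
apply_moves([
  [[-0.018,0.036,0],[0,0,-0.01]],
  [[-0.018,0.036,0],[0,0,-0.01]],
  [[-0.018,0.036,0],[0,0,-0.01]],
  [[-0.018,0.036,0],[0,0,-0.01]],
  [[-0.018,0.036,0],[0,0,-0.01]],
])

```text
time: 15.65
tcp_pos: [0.4638, 0.1912, 0.1903]
tool_rot: [-89.9, -0.7, -3.8]
force: [1.0, -0.3, -1.8]
finger_gap: 0.0536
```

```bash
cat >> h.py <<'E'
def tray():
    im=env.read_camera("top"); t=blobs(im,"yellow")[0][:,0]; r=cv2.minAreaRect(plane("top",t,.03)[:,:2].astype(np.float32))
    return r
E
python3 - <<'E'
from h import *
s=env.state();print(s["tcp_pos"],s["tool_rot"],s["finger_gap"]); print(tray())
E
```

```text
[0.46380996 0.19118113 0.19025589] [-89.91910213  -0.74596885  -3.80954541] 0.05364810456999095
((0.4113442003726959, 0.19448959827423096), (0.09601853042840958, 0.1279781460762024), 87.50310516357422)
```

Emit:
apply_moves([
  [[-0.012,0.035,0],[0,0,0.01]],
  [[-0.012,0.035,0],[0,0.005,0.01]],
  [[-0.012,0.035,-0.01],[0,0.005,0]],
  [[-0.008,0.03,-0.02],[0,0,0]],
  [[0,0.01,-0.03],[0,0,0]],
])

```text
time: 16.12
tcp_pos: [0.4189, 0.3484, 0.1437]
tool_rot: [-89.1, -1.0, -2.3]
force: [0.6, 0.2, -0.9]
finger_gap: 0.0538
```

Emit:
apply_moves([
  [[0,0,-0.03],[0,0,0]],
  [[0,0,-0.02],[0,0,0]],
  [[0,0,0],[0,0,0]],
])

```text
time: 16.37
tcp_pos: [0.4153, 0.3511, 0.0896]
tool_rot: [-89.1, -0.9, -1.9]
force: [-1.3, -1.4, -1.6]
finger_gap: 0.0536
```

Emit:
apply_moves([
  [[0.001,0,-0.025],[-0.008,0.008,-0.005]],
  [[0.001,0,-0.03],[-0.008,0.008,-0.005]],
  [[0,0,-0.025],[0,0,0]],
  [[0,0,-0.01],[0,0,0]],
  [[0,0,-0.003],[0,0,0]],
])

```text
time: 16.78
tcp_pos: [0.4222, 0.3528, 0.0034]
tool_rot: [-89.8, -0.4, -2.5]
force: [0.5, 0.7, -1.5]
finger_gap: 0.0541
```

Emit:
apply_moves([
  [[0,0,-0.003],[0,0,0]],
  [[0,0,-0.003],[0,0,0]],
])

```text
time: 16.95
tcp_pos: [0.4238, 0.3532, 0.0]
tool_rot: [-89.7, -0.5, -2.5]
force: [-0.8, 0.2, -1.5]
finger_gap: 0.0538
```

Emit:
apply_moves([
  [[-0.003,-0.001,-0.006],[0,0,0]],
  [[-0.002,-0.001,-0.005],[0,0,0]],
  [[-0.001,0,-0.004],[0,0,0]],
  [[0,0,-0.003],[0,0,0]],
])

```text
time: 17.28
tcp_pos: [0.4209, 0.3532, -0.014]
tool_rot: [-89.4, -0.9, -2.5]
force: [0.3, -0.2, -1.2]
finger_gap: 0.0537
```

Emit:
apply_moves([
  [[-0.002,0,-0.003],[0,0,0]],
  [[-0.001,0,-0.002],[0,0,0]],
])

```text
time: 17.45
tcp_pos: [0.4209, 0.3541, -0.0155]
tool_rot: [-89.3, -1.2, -2.5]
force: [-5.9, -8.6, 23.2]
finger_gap: 0.0539
```

Emit:
apply_moves([
  [[0,0,0],[0,0,0]],
  [[0,0,0],[0,0,0]],
  [[0,0,0],[0,0,0]],
], claw=0.3)

```text
time: 17.7
tcp_pos: [0.4221, 0.3549, -0.0137]
tool_rot: [-89.2, -1.4, -2.5]
force: [0.0, 0.7, 0.1]
finger_gap: 0.0643
```

Emit:
apply_moves([
  [[0,0,0.02],[0,0,0]],
  [[0,0,0.03],[0,0,0]],
  [[0,0,0.035],[0,0,0]],
  [[0,0,0.035],[0,0,0]],
  [[0.01,-0.02,0.035],[0,0,0]],
])

```text
time: 18.12
tcp_pos: [0.4219, 0.3313, 0.1343]
tool_rot: [-89.9, -0.3, -2.4]
force: [1.3, 1.2, 0.2]
finger_gap: 0.0652
```

Emit:
apply_moves([
  [[0.018,-0.033,0.03],[0,0,0.01]],
  [[0.02,-0.036,0.01],[0,0,0.01]],
  [[0.02,-0.036,0],[0,0,0.01]],
  [[0.02,-0.036,0],[0,0,0.01]],
  [[0.02,-0.036,0],[0,0,0.01]],
], claw=0)

```text
time: 18.53
tcp_pos: [0.5228, 0.1599, 0.1856]
tool_rot: [-89.4, -1.3, 1.3]
force: [0.1, 0.0, 0.4]
finger_gap: 0.0917
```

Emit:
apply_moves([
  [[0.02,-0.036,0],[0,0,0.01]],
  [[0.02,-0.036,0],[0,0,0.01]],
  [[0.02,-0.036,0],[0,0,0.01]],
  [[0.02,-0.036,0],[0,0,0.01]],
  [[0.02,-0.03,-0.01],[0,0,0.01]],
])

```text
time: 18.95
tcp_pos: [0.6251, -0.0191, 0.1785]
tool_rot: [-89.4, -1.7, 4.3]
force: [0.6, -0.9, 0.8]
finger_gap: 0.0928
```

Emit:
apply_moves([
  [[0.01,-0.01,-0.02],[0,0,0]],
  [[0,0,-0.02],[0,0,0]],
  [[0,0,0],[0,0,0]],
])

```text
time: 19.2
tcp_pos: [0.638, -0.0388, 0.1349]
tool_rot: [-89.5, -1.7, 3.9]
force: [-0.8, 0.1, -1.7]
finger_gap: 0.093
```

Emit:
apply_moves([
  [[0.003,-0.02,-0.005],[-0.005,0.015,0]],
  [[0.002,-0.012,-0.02],[-0.005,0.015,-0.005]],
  [[0,-0.003,-0.025],[0,0,0]],
  [[0,0,-0.015],[0,0,0]],
  [[0,0,-0.005],[0,0,0]],
])

```text
time: 19.62
tcp_pos: [0.6444, -0.0738, 0.0668]
tool_rot: [-89.9, -0.1, 3.6]
force: [-0.2, -0.6, -0.0]
finger_gap: 0.0929
```

Emit:
apply_moves([
  [[-0.001,0,-0.02],[0,0,0]],
  [[0,0,-0.02],[0,0,0]],
  [[0,0,-0.011],[0,0,0]],
  [[-0.001,0,-0.002],[0,0,0]],
  [[0,0,-0.001],[0,0,0]],
])

```text
time: 20.03
tcp_pos: [0.6434, -0.0708, 0.015]
tool_rot: [-89.9, -0.2, 3.8]
force: [1.0, 0.1, -1.0]
finger_gap: 0.0932
```

Emit:
apply_moves([
  [[-0.001,0,-0.001],[0,0,0]],
  [[0,0,-0.001],[0,0,0]],
  [[0,0,-0.001],[0,0,0]],
  [[0,0,-0.001],[0,0,0]],
  [[0,0,-0.001],[0,0,0]],
], claw=1)

```text
time: 20.45
tcp_pos: [0.6458, -0.0706, 0.0156]
tool_rot: [-90.0, -0.6, 3.9]
force: [0.6, 0.0, 0.4]
finger_gap: 0.0642
```

Emit:
apply_moves([
  [[0,0,0],[0,0,0]],
  [[0,0,0],[0,0,0]],
  [[0,0,0],[0,0,0]],
  [[0,0,0],[0,0,0]],
])

```text
time: 20.78
tcp_pos: [0.6463, -0.0709, 0.0162]
tool_rot: [-90.0, -0.7, 3.9]
force: [0.7, 0.4, -0.3]
finger_gap: 0.0538
```

Emit:
apply_moves([
  [[0,0,0.02],[0,0.005,0]],
  [[0,0,0.03],[0,0.005,0]],
  [[0,0,0.035],[0,0,0]],
  [[0,0,0.035],[0,0,0]],
  [[-0.015,0.02,0.03],[0,0,-0.01]],
])

```text
time: 21.2
tcp_pos: [0.6218, -0.0518, 0.1575]
tool_rot: [-89.8, 1.2, 3.1]
force: [1.9, -0.4, -0.3]
finger_gap: 0.0535
```

Emit:
apply_moves([
  [[-0.026,0.031,0],[0,0,-0.015]],
  [[-0.026,0.031,0],[0,0,-0.015]],
  [[-0.026,0.031,0],[0,0,-0.015]],
  [[-0.026,0.031,0],[0,0,-0.015]],
  [[-0.026,0.031,0],[0,0,-0.015]],
])

```text
time: 21.62
tcp_pos: [0.4943, 0.1033, 0.1685]
tool_rot: [-89.9, 0.2, -1.8]
force: [-0.8, 0.5, -0.8]
finger_gap: 0.0532
```

Emit:
apply_moves([
  [[-0.026,0.031,0],[0,0,-0.015]],
  [[-0.026,0.031,0],[0,0,-0.01]],
  [[-0.015,0.02,0],[0,0,0]],
  [[0,0.005,0],[0,0,0]],
  [[0,0,0],[0,0,0]],
])

```text
time: 22.03
tcp_pos: [0.4187, 0.1978, 0.1685]
tool_rot: [-89.7, 0.2, -3.1]
force: [1.1, 0.5, -1.3]
finger_gap: 0.0539
```

```bash
python3 - <<'E'
from h import *
im={n:env.read_camera(n) for n in("top","scene")}
for n in im: print(n,labels(im[n],n,"purple",.053))
print(tray())
b=max(blobs(im["scene"],"yellow"),key=lambda c:-c[:,0,1].mean()); P=plane("scene",b[:,0],.03); print("scene tray",P.min(0),P.max(0))
E
```

```text
top []
scene [(array([0.4199, 0.354 , 0.053 ]), array([0.045, 0.031]), 87.0), (array([0.2149, 0.406 , 0.053 ]), array([0.055, 0.038]), 84.0)]
((0.41126832365989685, 0.18852907419204712), (0.08380534499883652, 0.12834598124027252), 87.50402069091797)
scene tray [0.34870741 0.11978815 0.03      ] [0.49794522 0.41519742 0.03      ]
```

Emit:
apply_moves([
  [[-0.005,0.01,-0.02],[0,0,0]],
  [[-0.003,0.007,-0.03],[0,0,0.005]],
  [[0,0.001,-0.03],[0,0,0.005]],
  [[0,0,-0.02],[0,0,0]],
  [[0,0,0],[0,0,0]],
])

```text
time: 22.6
tcp_pos: [0.4186, 0.2088, 0.0673]
tool_rot: [-89.8, -0.2, -3.2]
force: [-0.1, -0.4, -2.3]
finger_gap: 0.0539
```

Emit:
apply_moves([
  [[-0.003,0.003,-0.02],[0,0,0.005]],
  [[-0.003,0.002,-0.025],[0,0,0.005]],
  [[-0.002,0,-0.018],[0,0,0]],
  [[-0.001,0,-0.008],[0,0,0]],
  [[0,0,-0.003],[0,0,0]],
])

```text
time: 23.02
tcp_pos: [0.4157, 0.2094, -0.0051]
tool_rot: [-89.8, -0.4, -3.1]
force: [-0.8, 0.4, -1.2]
finger_gap: 0.0543
```

Emit:
apply_moves([
  [[-0.001,0,-0.003],[0,0,0]],
  [[0,0,-0.003],[0,0,0]],
  [[0,0,-0.002],[0,0,0]],
])

```text
time: 23.27
tcp_pos: [0.417, 0.2091, -0.0091]
tool_rot: [-89.7, -0.4, -3.3]
force: [-9.4, -2.6, 17.8]
finger_gap: 0.0536
```

Emit:
apply_moves([
  [[0,0,0],[0,0,0]],
  [[0,0,0],[0,0,0]],
  [[0,0,0],[0,0,0]],
], claw=0.32)

```text
time: 23.52
tcp_pos: [0.421, 0.21, -0.0046]
tool_rot: [-89.6, -0.8, -3.3]
force: [0.1, 0.2, -0.1]
finger_gap: 0.0628
```

Emit:
apply_moves([
  [[0,0,0.02],[0,0,0]],
  [[0,0,0.03],[0,0,0]],
  [[0,0,0.04],[0,0,0]],
  [[0,0,0.04],[0,0,0.02]],
  [[0,-0.01,0.04],[-0.06,0,0.02]],
])

```text
time: 23.93
tcp_pos: [0.4143, 0.1967, 0.1631]
tool_rot: [-93.3, -0.1, -1.1]
force: [-0.1, -0.1, -0.6]
finger_gap: 0.0628
```

Emit:
apply_moves([
  [[0.003,-0.035,0],[-0.06,0,0.01]],
  [[0.003,-0.035,0],[-0.06,0,0]],
  [[0.003,-0.035,0],[-0.06,0,0]],
  [[0.003,-0.035,0],[-0.06,0,0]],
  [[0.003,-0.01,0],[-0.03,0,0]],
], claw=0)

```text
time: 24.35
tcp_pos: [0.4394, 0.0451, 0.1831]
tool_rot: [-109.0, -1.8, 0.1]
force: [0.5, -0.2, -0.4]
finger_gap: 0.0908
```

Emit:
apply_moves([
  [[0,0,0],[0,0,0]],
  [[0,0,0],[0,0,0]],
])

```text
time: 24.52
tcp_pos: [0.4402, 0.0442, 0.1839]
tool_rot: [-109.0, -1.9, -0.0]
force: [0.1, 0.2, 0.5]
finger_gap: 0.093
```

```bash
python3 - <<'E'
from h import *
im={n:env.read_camera(n) for n in("top","scene")}
print(labels(im["scene"],"scene","purple",.053)); print(labels(im["top"],"top","purple",.053))
print(labels(im["scene"],"scene","green",.0951)); print(tray())
E
```

```text
[(array([0.4163, 0.2057, 0.053 ]), array([0.044, 0.03 ]), 86.4), (array([0.4199, 0.354 , 0.053 ]), array([0.045, 0.031]), 87.0)]
[]
[(array([4.337e-01, 1.000e-04, 9.510e-02]), array([0.042, 0.027]), 65.7)]
((0.3693305253982544, 0.20131880044937134), (0.029130907729268074, 0.036505550146102905), 13.577219009399414)
```

Emit:
apply_moves([
  [[-0.004,-0.012,-0.01],[-0.01,0.015,0]],
  [[-0.002,-0.01,-0.02],[-0.005,0.015,0]],
  [[0,-0.01,-0.025],[0,0,0]],
  [[0,-0.008,-0.02],[0,0,0]],
  [[0,-0.003,-0.008],[0,0,0]],
])

```text
time: 25.08
tcp_pos: [0.4345, 0.0014, 0.0989]
tool_rot: [-109.7, -0.3, 0.3]
force: [-1.1, -0.1, 0.0]
finger_gap: 0.0931
```

Emit:
apply_moves([
  [[0,-0.007,-0.02],[0,0,0]],
  [[0,-0.007,-0.02],[0,0,0]],
  [[0,-0.006,-0.016],[0,0,0]],
  [[0,-0.002,-0.005],[0,0,0]],
  [[0,0,-0.002],[0,0,0]],
])

```text
time: 25.5
tcp_pos: [0.4311, -0.0227, 0.0306]
tool_rot: [-109.7, 0.0, 0.3]
force: [0.1, 0.5, 0.4]
finger_gap: 0.0928
```

Emit:
apply_moves([
  [[0,0,-0.001],[0,0,0]],
  [[0,0,-0.001],[0,0,0]],
  [[0,0,-0.001],[0,0,0]],
  [[0,0,-0.001],[0,0,0]],
  [[0,0,-0.001],[0,0,0]],
], claw=1)

```text
time: 25.92
tcp_pos: [0.4335, -0.0215, 0.0285]
tool_rot: [-109.7, -0.2, 0.3]
force: [1.4, 0.3, 0.2]
finger_gap: 0.0642
```

Emit:
apply_moves([
  [[0,0,0],[0,0,0]],
  [[0,0,0],[0,0,0]],
  [[0,0,0],[0,0,0]],
  [[0,0,0],[0,0,0]],
])

```text
time: 26.25
tcp_pos: [0.4342, -0.0211, 0.0293]
tool_rot: [-109.7, -0.3, 0.4]
force: [0.4, -0.2, -1.2]
finger_gap: 0.0542
```

Emit:
apply_moves([
  [[0,0.005,0.015],[0,0,0]],
  [[0,0.009,0.025],[0,0,0]],
  [[0,0.011,0.03],[0,0,0]],
  [[0,0.012,0.033],[0,0,0]],
  [[0,0.006,0.02],[0,0,0]],
])

```text
time: 26.67
tcp_pos: [0.4262, 0.0217, 0.1492]
tool_rot: [-109.7, 0.6, 0.2]
force: [0.5, -0.9, -1.7]
finger_gap: 0.054
```

Emit:
apply_moves([
  [[0.02,0,0],[0.05,0,0.01]],
  [[0.03,0,0],[0.07,0,0.01]],
  [[0.035,-0.004,0],[0.07,0,0.01]],
  [[0.035,-0.004,0],[0.07,0,0.01]],
  [[0.035,-0.004,0],[0.06,0,0.01]],
])

```text
time: 27.08
tcp_pos: [0.5871, 0.017, 0.1578]
tool_rot: [-90.6, -0.9, 4.0]
force: [-0.2, 0.3, -1.5]
finger_gap: 0.0539
```

Emit:
apply_moves([
  [[0.03,-0.004,0],[0.03,0,0]],
  [[0.01,0,0],[0,0,0]],
  [[0,0,0],[0,0,0]],
])

```text
time: 27.33
tcp_pos: [0.6342, 0.0073, 0.1569]
tool_rot: [-88.6, -1.2, 3.7]
force: [-0.4, 0.1, -1.3]
finger_gap: 0.054
```

Emit:
apply_moves([
  [[0.004,0.006,-0.01],[-0.012,0.01,0]],
  [[0.002,0.003,-0.025],[-0.012,0.01,-0.004]],
  [[0,0,-0.03],[0,0,0]],
  [[0,0,-0.02],[0,0,0]],
  [[0,0,-0.005],[0,0,0]],
])

```text
time: 27.75
tcp_pos: [0.6402, 0.0161, 0.0661]
tool_rot: [-90.1, -0.1, 3.4]
force: [-0.5, -0.5, -1.7]
finger_gap: 0.0541
```

Emit:
apply_moves([
  [[0,0,0],[0,0,0]],
  [[0,0,0],[0,0,0]],
])

```text
time: 27.92
tcp_pos: [0.6371, 0.017, 0.064]
tool_rot: [-90.1, 0.3, 3.5]
force: [-0.4, 0.1, -0.1]
finger_gap: 0.0534
```

Emit:
apply_moves([
  [[0.002,0,-0.015],[0,0,0]],
  [[0.001,0,-0.018],[0,0,0]],
  [[0,0,-0.01],[0,0,0]],
  [[0,0,-0.004],[0,0,0]],
  [[0,0,-0.002],[0,0,0]],
])

```text
time: 28.33
tcp_pos: [0.6446, 0.0171, 0.019]
tool_rot: [-90.2, -0.4, 3.5]
force: [0.6, 0.4, -1.4]
finger_gap: 0.0541
```

Emit:
apply_moves([
  [[0,0,-0.003],[0,0,0]],
  [[0,0,-0.003],[0,0,0]],
])

```text
time: 28.5
tcp_pos: [0.6455, 0.0169, 0.0138]
tool_rot: [-90.2, -0.4, 3.5]
force: [0.1, -0.1, -1.0]
finger_gap: 0.0538
```

Emit:
apply_moves([
  [[-0.003,0,-0.002],[0,0,0]],
  [[-0.002,0,-0.003],[0,0,0]],
  [[-0.001,0,-0.003],[0,0,0]],
])

```text
time: 28.75
tcp_pos: [0.6411, 0.0167, 0.0084]
tool_rot: [-90.2, -0.7, 3.5]
force: [-8.1, 0.4, 25.4]
finger_gap: 0.0537
```

Emit:
apply_moves([
  [[0,0,0],[0,0,0]],
  [[0,0,0],[0,0,0]],
  [[0,0,0],[0,0,0]],
], claw=0.3)

```text
time: 29.0
tcp_pos: [0.6423, 0.0166, 0.0107]
tool_rot: [-90.2, -0.9, 3.5]
force: [0.2, -0.3, 0.8]
finger_gap: 0.0647
```

Emit:
apply_moves([
  [[0,0,0.02],[0,0,0]],
  [[0,0,0.035],[0,0,0]],
  [[0,0,0.04],[0,0,0]],
  [[-0.01,0,0.04],[0,0,-0.01]],
  [[-0.03,0.002,0.03],[-0.05,0,-0.01]],
])

```text
time: 29.42
tcp_pos: [0.5958, 0.0169, 0.1683]
tool_rot: [-93.0, 0.3, 2.1]
force: [1.1, 1.2, 1.7]
finger_gap: 0.065
```

Emit:
apply_moves([
  [[-0.035,0.003,0],[-0.07,0,-0.01]],
  [[-0.035,0.003,0],[-0.07,0,-0.01]],
  [[-0.035,0.003,0],[-0.07,0,-0.01]],
  [[-0.035,0.003,0],[-0.07,0,-0.01]],
  [[-0.02,0,0],[-0.02,0,0]],
], claw=0)

```text
time: 29.83
tcp_pos: [0.4376, 0.0263, 0.1824]
tool_rot: [-110.9, -1.1, -0.5]
force: [-0.6, -0.7, -0.7]
finger_gap: 0.0916
```

Emit:
apply_moves([
  [[0,0,0],[0,0,0]],
  [[0,0,0],[0,0,0]],
])

```text
time: 30.0
tcp_pos: [0.4343, 0.0282, 0.1822]
tool_rot: [-111.0, -1.1, -0.2]
force: [0.1, -0.6, 0.1]
finger_gap: 0.0929
```

```bash
python3 - <<'E'
from h import *
im={n:env.read_camera(n) for n in("top","scene")}
for n in im: print(n,"deck",labels(im[n],n,"green",.078)," lane",labels(im[n],n,"green",.0951),"\n  used",labels(im[n],n,"purple",.053))
E
```

```text
top deck [(array([0.434 , 0.0016, 0.078 ]), array([0.039, 0.029]), 89.6), (array([0.6407, 0.0151, 0.078 ]), array([0.042, 0.028]), 89.6)]  lane [(array([0.4335, 0.0005, 0.0951]), array([0.038, 0.029]), 89.6), (array([0.637 , 0.0138, 0.0951]), array([0.042, 0.027]), 89.6)] 
  used []
scene deck [(array([0.6403, 0.015 , 0.078 ]), array([0.03 , 0.044]), 2.9), (array([0.4171, 0.0138, 0.078 ]), array([0.044, 0.028]), 64.2)]  lane [(array([0.6519, 0.0014, 0.0951]), array([0.03 , 0.043]), 2.9), (array([4.332e-01, 2.000e-04, 9.510e-02]), array([0.043, 0.027]), 64.2)] 
  used [(array([0.4163, 0.2055, 0.053 ]), array([0.045, 0.03 ]), 86.4), (array([0.4199, 0.354 , 0.053 ]), array([0.045, 0.031]), 87.0)]
```

Emit:
apply_moves([
  [[0,-0.001,-0.01],[0.01,0.01,0]],
  [[0,-0.007,-0.02],[0.007,0.01,0]],
  [[0,-0.009,-0.025],[0,0,0]],
  [[0,-0.008,-0.02],[0,0,0]],
  [[0,-0.003,-0.008],[0,0,0]],
])

```text
time: 30.52
tcp_pos: [0.4415, -0.0024, 0.0976]
tool_rot: [-109.5, -0.2, -0.6]
force: [-0.1, 0.2, -0.1]
finger_gap: 0.0933
```

Emit:
apply_moves([
  [[-0.004,-0.004,-0.02],[-0.004,0,0.005]],
  [[-0.003,-0.006,-0.02],[-0.004,0,0.005]],
  [[-0.001,-0.006,-0.014],[0,0,0]],
  [[0,-0.002,-0.004],[0,0,0]],
  [[0,0,-0.001],[0,0,0]],
])

```text
time: 30.93
tcp_pos: [0.4335, -0.025, 0.0329]
tool_rot: [-109.9, 0.1, -0.5]
force: [0.2, -0.1, 0.7]
finger_gap: 0.0931
```

Emit:
apply_moves([
  [[0,0,-0.001],[0,0,0]],
  [[0,0,-0.001],[0,0,0]],
  [[0,0,-0.001],[0,0,0]],
  [[0,0,-0.001],[0,0,0]],
  [[0,0,-0.001],[0,0,0]],
], claw=1)

```text
time: 31.35
tcp_pos: [0.4372, -0.0245, 0.0309]
tool_rot: [-109.8, -0.2, -0.6]
force: [0.3, 0.3, 0.8]
finger_gap: 0.0644
```

Emit:
apply_moves([
  [[0,0,0],[0,0,0]],
  [[0,0,0],[0,0,0]],
  [[0,0,0],[0,0,0]],
  [[0,0,0],[0,0,0]],
])

```text
time: 31.68
tcp_pos: [0.4375, -0.0242, 0.0314]
tool_rot: [-109.8, -0.2, -0.5]
force: [0.0, -0.6, -2.3]
finger_gap: 0.054
```

Emit:
apply_moves([
  [[0,0.005,0.015],[0,0,0]],
  [[0,0.009,0.025],[0,0,0]],
  [[0,0.011,0.03],[0,0,0]],
  [[0,0.012,0.033],[0,0,0]],
  [[0,0.006,0.02],[0,0,0]],
])

```text
time: 32.1
tcp_pos: [0.4295, 0.0189, 0.1513]
tool_rot: [-109.8, 0.7, -0.7]
force: [0.2, 0.6, -2.4]
finger_gap: 0.0536
```

Emit:
apply_moves([
  [[0.025,-0.008,0],[0.05,0,0.01]],
  [[0.033,-0.016,0],[0.07,0,0.01]],
  [[0.035,-0.018,0],[0.07,0,0.012]],
  [[0.035,-0.018,0],[0.07,0,0.012]],
  [[0.035,-0.018,0],[0.06,0,0.012]],
])

```text
time: 32.52
tcp_pos: [0.5993, -0.0506, 0.16]
tool_rot: [-90.7, -0.8, 3.9]
force: [1.1, 0.8, -1.6]
finger_gap: 0.0538
```

Emit:
apply_moves([
  [[0.02,-0.01,0],[0.01,0,0.01]],
  [[0.01,0,0],[0,0,0]],
  [[0,0,0],[0,0,0]],
])

```text
time: 32.77
tcp_pos: [0.6355, -0.0703, 0.1589]
tool_rot: [-89.9, -1.0, 4.0]
force: [-0.1, 0.6, -1.9]
finger_gap: 0.0538
```

Emit:
apply_moves([
  [[0.006,-0.003,-0.01],[0,0.01,0]],
  [[0.003,-0.001,-0.025],[0,0.007,-0.006]],
  [[0,0,-0.03],[0,0,0]],
  [[0,0,-0.02],[0,0,0]],
  [[0,0,-0.005],[0,0,0]],
])

```text
time: 33.18
tcp_pos: [0.6447, -0.0742, 0.0681]
tool_rot: [-90.0, -0.2, 3.7]
force: [-0.4, -0.0, -1.4]
finger_gap: 0.0537
```

Emit:
apply_moves([
  [[0,0,0],[0,0,0]],
  [[0,0,0],[0,0,0]],
])

```text
time: 33.35
tcp_pos: [0.6418, -0.0726, 0.0659]
tool_rot: [-89.9, 0.1, 3.7]
force: [0.0, -0.6, -0.6]
finger_gap: 0.0536
```

Emit:
apply_moves([
  [[0.001,-0.002,-0.015],[0,0,0]],
  [[0,-0.001,-0.018],[0,0,0]],
  [[0,0,-0.01],[0,0,0]],
  [[0,0,-0.004],[0,0,0]],
  [[0,0,-0.002],[0,0,0]],
])

```text
time: 33.77
tcp_pos: [0.6472, -0.0758, 0.021]
tool_rot: [-90.1, -0.5, 3.8]
force: [-1.0, 0.6, -1.0]
finger_gap: 0.054
```

Emit:
apply_moves([
  [[0,0,-0.003],[0,0,0]],
  [[0,0,-0.002],[0,0,0]],
])

```text
time: 33.93
tcp_pos: [0.6478, -0.0759, 0.0166]
tool_rot: [-90.1, -0.5, 3.8]
force: [-0.9, 0.7, -1.8]
finger_gap: 0.0537
```

Emit:
apply_moves([
  [[-0.002,0,-0.003],[0,0,0]],
  [[-0.001,0,-0.003],[0,0,0]],
  [[0,0,-0.003],[0,0,0]],
])

```text
time: 34.18
tcp_pos: [0.6462, -0.0763, 0.0093]
tool_rot: [-90.1, -0.7, 3.8]
force: [-16.7, 1.6, 31.2]
finger_gap: 0.0538
```

Contact at the predicted height; release and return to the lane.

Emit:
apply_moves([
  [[0,0,0],[0,0,0]],
  [[0,0,0],[0,0,0]],
  [[0,0,0],[0,0,0]],
], claw=0.3)

```text
time: 34.43
tcp_pos: [0.6474, -0.0766, 0.0109]
tool_rot: [-90.2, -0.9, 3.8]
force: [0.6, 0.0, -0.4]
finger_gap: 0.0643
```

Emit:
apply_moves([
  [[0,0,0.02],[0,0,0]],
  [[0,0,0.035],[0,0,0]],
  [[0,0,0.04],[0,0,0]],
  [[-0.01,0.005,0.04],[0,0,-0.01]],
  [[-0.03,0.016,0.03],[-0.05,0,-0.01]],
])

```text
time: 34.85
tcp_pos: [0.6036, -0.0589, 0.1678]
tool_rot: [-92.8, 0.2, 2.4]
force: [1.1, 1.4, 0.7]
finger_gap: 0.065
```

Emit:
apply_moves([
  [[-0.035,0.018,0],[-0.07,0,-0.01]],
  [[-0.035,0.018,0],[-0.07,0,-0.01]],
  [[-0.035,0.018,0],[-0.07,0,-0.01]],
  [[-0.035,0.018,0],[-0.07,0,-0.01]],
  [[-0.02,0.01,0],[-0.02,0,0]],
], claw=0)

```text
time: 35.27
tcp_pos: [0.446, 0.0217, 0.1829]
tool_rot: [-110.8, -1.4, -0.3]
force: [-0.3, 0.5, -0.4]
finger_gap: 0.0915
```

Emit:
apply_moves([
  [[0,0,0],[0,0,0]],
  [[0,0,0],[0,0,0]],
])

```text
time: 35.43
tcp_pos: [0.4431, 0.0256, 0.1832]
tool_rot: [-110.9, -1.4, 0.1]
force: [0.9, 0.1, -0.5]
finger_gap: 0.0928
```

```bash
python3 - <<'E'
from h import *
im={n:env.read_camera(n) for n in("top","scene")}
for n in im: print(n,"deck",labels(im[n],n,"green",.078),"\n lane",labels(im[n],n,"green",.0951),"\n  used",labels(im[n],n,"purple",.053))
E
```

```text
top deck [(array([0.4326, 0.0016, 0.078 ]), array([0.039, 0.029]), 89.6), (array([0.6407, 0.0151, 0.078 ]), array([0.042, 0.028]), 89.6), (array([ 0.6452, -0.0746,  0.078 ]), array([0.045, 0.028]), 89.6)] 
 lane [(array([0.4321, 0.0006, 0.0951]), array([0.038, 0.028]), 89.6), (array([0.637 , 0.0138, 0.0951]), array([0.042, 0.027]), 89.6), (array([ 0.6414, -0.0745,  0.0951]), array([0.044, 0.027]), 89.6)] 
  used []
scene deck [(array([ 0.6451, -0.0747,  0.078 ]), array([0.03 , 0.044]), 3.6), (array([0.6403, 0.015 , 0.078 ]), array([0.03 , 0.044]), 2.9), (array([0.4156, 0.014 , 0.078 ]), array([0.048, 0.024]), 48.2)] 
 lane [(array([ 0.6566, -0.0866,  0.0951]), array([0.03 , 0.043]), 3.6), (array([0.6519, 0.0014, 0.0951]), array([0.03 , 0.043]), 2.9), (array([4.317e-01, 4.000e-04, 9.510e-02]), array([0.047, 0.024]), 48.2)] 
  used [(array([0.4163, 0.2053, 0.053 ]), array([0.044, 0.03 ]), 86.4), (array([0.4199, 0.354 , 0.053 ]), array([0.045, 0.031]), 87.0)]
```

Emit:
apply_moves([
  [[-0.005,0.002,-0.01],[0.01,0.012,0]],
  [[-0.005,-0.006,-0.02],[0.007,0.012,0]],
  [[-0.003,-0.008,-0.025],[0,0,0]],
  [[0,-0.008,-0.02],[0,0,0]],
  [[0,-0.003,-0.008],[0,0,0]],
])

```text
time: 35.95
tcp_pos: [0.4353, -0.0016, 0.0986]
tool_rot: [-109.5, -0.3, -0.5]
force: [0.4, -0.2, -0.2]
finger_gap: 0.0934
```

Emit:
apply_moves([
  [[-0.002,-0.004,-0.02],[-0.004,0,0.005]],
  [[-0.001,-0.006,-0.02],[-0.004,0,0.005]],
  [[-0.001,-0.005,-0.014],[0,0,0]],
  [[0,-0.001,-0.004],[0,0,0]],
  [[0,0,-0.001],[0,0,0]],
])

```text
time: 36.37
tcp_pos: [0.4305, -0.023, 0.0341]
tool_rot: [-109.8, 0.1, -0.6]
force: [-0.2, 0.2, -0.7]
finger_gap: 0.0931
```

Emit:
apply_moves([
  [[0,0,-0.001],[0,0,0]],
  [[0,0,-0.001],[0,0,0]],
  [[0,0,-0.001],[0,0,0]],
  [[0,0,-0.001],[0,0,0]],
  [[0,0,-0.001],[0,0,0]],
], claw=1)

```text
time: 36.78
tcp_pos: [0.4339, -0.0228, 0.0321]
tool_rot: [-109.7, -0.2, -0.7]
force: [0.1, -0.7, 0.3]
finger_gap: 0.0642
```

Emit:
apply_moves([
  [[0,0,0],[0,0,0]],
  [[0,0,0],[0,0,0]],
  [[0,0,0],[0,0,0]],
  [[0,0,0],[0,0,0]],
])

```text
time: 37.12
tcp_pos: [0.4345, -0.0225, 0.0329]
tool_rot: [-109.7, -0.3, -0.6]
force: [0.7, -1.4, -0.9]
finger_gap: 0.0535
```

Emit:
apply_moves([
  [[0,0.005,0.015],[0,0,0]],
  [[0,0.009,0.025],[0,0,0]],
  [[0,0.011,0.03],[0,0,0]],
  [[0,0.012,0.033],[0,0,0]],
  [[0,0.006,0.025],[0,0,0]],
])

```text
time: 37.53
tcp_pos: [0.4257, 0.0202, 0.1569]
tool_rot: [-109.8, 0.7, -0.8]
force: [1.4, 0.4, -1.7]
finger_gap: 0.0538
```

Emit:
apply_moves([
  [[0.03,-0.005,0],[0.05,0,0.01]],
  [[0.035,-0.015,0],[0.07,0,0.01]],
  [[0.033,-0.024,0],[0.07,0,0.012]],
  [[0.03,-0.028,0],[0.07,0,0.012]],
  [[0.03,-0.028,0],[0.06,0,0.012]],
])

```text
time: 37.95
tcp_pos: [0.591, -0.0699, 0.1665]
tool_rot: [-90.6, -0.8, 3.9]
force: [0.3, 1.2, -1.2]
finger_gap: 0.0535
```

Emit:
apply_moves([
  [[0.022,-0.028,0],[0.01,0,0.01]],
  [[0.015,-0.025,0],[0,0,0]],
  [[0.01,-0.02,0],[0,0,0]],
  [[0,0,0],[0,0,0]],
])

```text
time: 38.28
tcp_pos: [0.6429, -0.1572, 0.1645]
tool_rot: [-89.9, -0.9, 4.0]
force: [1.2, -0.0, -2.2]
finger_gap: 0.0538
```

Emit:
apply_moves([
  [[0.004,-0.003,-0.015],[0,0.01,-0.004]],
  [[0.003,-0.001,-0.025],[0,0.005,-0.006]],
  [[0,0,-0.03],[0,0,0]],
  [[0,0,-0.02],[0,0,0]],
  [[0,0,-0.005],[0,0,0]],
])

```text
time: 38.7
tcp_pos: [0.6509, -0.1627, 0.0677]
tool_rot: [-89.9, -0.2, 3.2]
force: [-0.5, -0.4, -2.4]
finger_gap: 0.0536
```

Emit:
apply_moves([
  [[0,0,0],[0,0,0]],
  [[0,0,0],[0,0,0]],
])

```text
time: 38.87
tcp_pos: [0.6486, -0.1609, 0.0651]
tool_rot: [-89.7, 0.1, 3.3]
force: [1.1, -0.5, -1.5]
finger_gap: 0.0538
```

Emit:
apply_moves([
  [[0.001,-0.003,-0.015],[0,0,0]],
  [[0,-0.001,-0.018],[0,0,0]],
  [[0,0,-0.01],[0,0,0]],
  [[0,0,-0.004],[0,0,0]],
  [[0,0,-0.002],[0,0,0]],
])

```text
time: 39.28
tcp_pos: [0.6544, -0.1658, 0.0203]
tool_rot: [-90.0, -0.5, 3.4]
force: [0.2, 0.3, -1.7]
finger_gap: 0.0537
```

Emit:
apply_moves([
  [[-0.001,0,-0.003],[0,0,0]],
  [[-0.001,0,-0.003],[0,0,0]],
])

```text
time: 39.45
tcp_pos: [0.6532, -0.166, 0.0151]
tool_rot: [-90.0, -0.6, 3.4]
force: [-0.7, -0.5, -1.6]
finger_gap: 0.0538
```

Emit:
apply_moves([
  [[-0.002,0.001,-0.002],[0,0.005,0]],
  [[-0.001,0,-0.002],[0,0,0]],
  [[0,0,-0.002],[0,0,0]],
])

```text
time: 39.7
tcp_pos: [0.6507, -0.1654, 0.0114]
tool_rot: [-90.0, -0.4, 3.4]
force: [-8.4, 0.4, 17.5]
finger_gap: 0.054
```

Emit:
apply_moves([
  [[0,0,-0.001],[0,0,0]],
])

```text
time: 39.78
tcp_pos: [0.651, -0.1655, 0.0117]
tool_rot: [-90.1, -0.4, 3.4]
force: [-0.3, -0.1, -0.9]
finger_gap: 0.0538
```

Emit:
apply_moves([
  [[0,0,0],[0,0,0]],
  [[0,0,0],[0,0,0]],
  [[0,0,0],[0,0,0]],
], claw=0.3)

```text
time: 40.03
tcp_pos: [0.6523, -0.1659, 0.0134]
tool_rot: [-90.1, -0.6, 3.4]
force: [-0.1, -0.5, -0.8]
finger_gap: 0.0643
```

Emit:
apply_moves([
  [[0,0,0.02],[0,0,0]],
  [[0,0,0.035],[0,0,0]],
  [[0,0,0.04],[0,0,0]],
  [[0,-0.005,0.04],[0,0,-0.1]],
  [[0,-0.02,0.02],[0,0,-0.12]],
])

```text
time: 40.45
tcp_pos: [0.6453, -0.1854, 0.1643]
tool_rot: [-89.7, 0.2, -9.2]
force: [0.1, -0.2, -0.3]
finger_gap: 0.0649
```

Emit:
apply_moves([
  [[0,-0.03,0],[0,0,-0.12]],
  [[0,-0.03,0],[0,0,-0.12]],
  [[0,-0.03,0],[0,0,-0.12]],
  [[0,-0.03,0],[0,0,-0.12]],
  [[0,-0.03,0],[0,0,-0.12]],
], claw=0)

```text
time: 40.87
tcp_pos: [0.6519, -0.3396, 0.1788]
tool_rot: [-89.6, -0.9, -44.8]
force: [-0.4, -0.1, -0.8]
finger_gap: 0.0915
```

Emit:
apply_moves([
  [[0,-0.03,0],[0,0,-0.12]],
  [[0,-0.03,0],[0,0,-0.12]],
  [[0,0,0],[0,0,-0.12]],
  [[0,0,0],[0,0,-0.12]],
  [[0,0,0],[0,0,-0.12]],
])

```text
time: 41.28
tcp_pos: [0.6491, -0.4124, 0.1776]
tool_rot: [-89.6, -1.1, -80.8]
force: [-0.9, 1.1, -0.7]
finger_gap: 0.0931
```

```bash
python3 - <<'E'
from h import *
im={n:env.read_camera(n) for n in("top","scene")}
for n in im: print(n,"deck",labels(im[n],n,"green",.078),"\n  used",labels(im[n],n,"purple",.053))
print(tray())
s=cv2.cvtColor(im["top"][170:230,380:445],cv2.COLOR_RGB2HSV);m=((s[:,:,0]<8)|(s[:,:,0]>172))&(s[:,:,1]>150)&(s[:,:,2]>50)
v,u=np.nonzero(m);P=plane("top",np.c_[u+380,v+170],.096)[:,:2];print("handle",P.min(0),P.max(0)) if len(u) else print("hidden")
a=np.vstack([cv2.resize(im["top"][130:330,110:460],None,fx=1.6,fy=1.6),cv2.resize(im["scene"][140:330,200:550],None,fx=1.6,fy=1.44)])
cv2.imwrite("pics/p.png",a[:,:,::-1])
E
```

```text
top deck [(array([ 0.6503, -0.1651,  0.078 ]), array([0.029, 0.043]), 4.4), (array([0.6407, 0.0151, 0.078 ]), array([0.042, 0.028]), 89.6), (array([ 0.6453, -0.0746,  0.078 ]), array([0.045, 0.028]), 89.6)] 
  used [(array([0.4209, 0.3544, 0.053 ]), array([0.045, 0.03 ]), 89.6), (array([0.4168, 0.2047, 0.053 ]), array([0.045, 0.03 ]), 89.6)]
scene deck [(array([ 0.6504, -0.1649,  0.078 ]), array([0.03 , 0.045]), 3.6), (array([ 0.6451, -0.0747,  0.078 ]), array([0.03 , 0.044]), 3.6), (array([0.6403, 0.015 , 0.078 ]), array([0.03 , 0.044]), 2.9)] 
  used [(array([0.4162, 0.2047, 0.053 ]), array([0.045, 0.03 ]), 86.4), (array([0.4199, 0.354 , 0.053 ]), array([0.045, 0.031]), 87.0)]
((0.41493070125579834, 0.27974510192871094), (0.26669153571128845, 0.12785036861896515), 87.50997161865234)
handle [ 0.63812466 -0.29513674] [ 0.67806329 -0.28062447]
```

View pics/p.png

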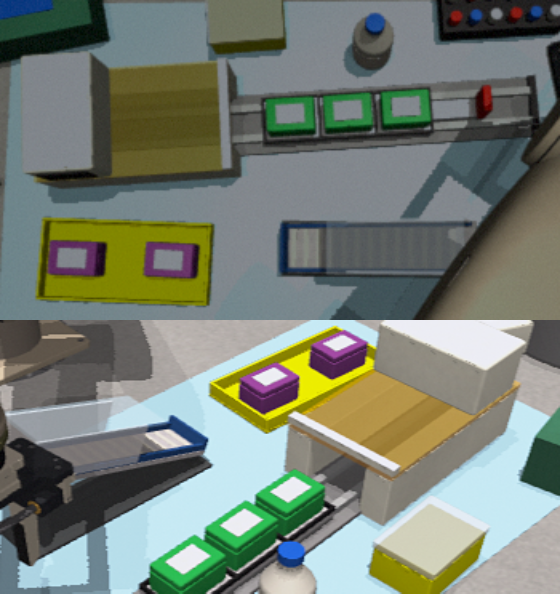

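All three fresh cartridges sit in the bays, both used ones lie in the tray, and the lane is empty. Next comes the grip on the handle.

Emit:
apply_moves([
  [[0.002,0.03,0],[0.01,0,-0.06]],
  [[0.002,0.035,-0.01],[0.01,0,-0.04]],
  [[0.002,0.035,-0.02],[0,0,0]],
  [[0.002,0.015,-0.02],[0,0,0]],
  [[0.001,0,-0.02],[0,0,0]],
])

```text
time: 41.85
tcp_pos: [0.6618, -0.2941, 0.1138]
tool_rot: [-88.8, -0.3, -84.8]
force: [0.6, -0.8, 0.1]
finger_gap: 0.0931
```

Emit:
apply_moves([
  [[0,0,0],[0,0,0]],
  [[0,0,0],[0,0,0]],
])

```text
time: 42.02
tcp_pos: [0.6599, -0.2898, 0.109]
tool_rot: [-89.2, -0.1, -84.1]
force: [0.6, -0.1, 0.5]
finger_gap: 0.0932
```

Emit:
apply_moves([
  [[0,0,-0.02],[0,0,-0.02]],
  [[0,0,-0.025],[0,0,-0.02]],
  [[0,0,-0.022],[0,0,-0.005]],
  [[0,0,-0.012],[0,0,0]],
  [[0,0,-0.003],[0,0,0]],
])

```text
time: 42.43
tcp_pos: [0.6647, -0.2943, 0.0352]
tool_rot: [-88.5, -0.5, -86.2]
force: [0.0, 0.5, -1.0]
finger_gap: 0.0932
```

Emit:
apply_moves([
  [[0,0,-0.001],[0,0,0]],
  [[0,0,-0.001],[0,0,0]],
  [[0,0,-0.001],[0,0,0]],
  [[0,0,-0.001],[0,0,0]],
  [[0,0,-0.001],[0,0,0]],
], claw=1)

```text
time: 42.85
tcp_pos: [0.6673, -0.2972, 0.036]
tool_rot: [-88.2, -0.7, -86.1]
force: [0.0, -0.6, 0.0]
finger_gap: 0.064
```

Emit:
apply_moves([
  [[0,0,0],[0,0,0]],
  [[0,0,0],[0,0,0]],
  [[0,0,0],[0,0,0]],
  [[0,0,0],[0,0,0]],
  [[0,0,0],[0,0,0]],
])

```text
time: 43.27
tcp_pos: [0.6686, -0.297, 0.0384]
tool_rot: [-88.1, -0.8, -86.1]
force: [-1.6, 17.7, 4.9]
finger_gap: 0.031
```

Emit:
apply_moves([
  [[0,0,0],[0,0,0]],
  [[0,0,0],[0,0,0]],
  [[0,0,0],[0,0,0]],
  [[0,0,0],[0,0,0]],
])

```text
time: 43.6
tcp_pos: [0.6678, -0.2871, 0.0382]
tool_rot: [-88.3, 0.0, -85.8]
force: [-0.4, -2.2, -1.7]
finger_gap: 0.0134
```

Emit:
apply_moves([
  [[-0.001,0.01,0],[0,0,0]],
  [[-0.001,0.02,0],[0,0,0]],
  [[-0.001,0.025,0],[0,0,0]],
  [[-0.001,0.025,0],[0,0,0]],
  [[-0.002,0.025,0],[0,0,0]],
])

```text
time: 44.02
tcp_pos: [0.6622, -0.1913, 0.0382]
tool_rot: [-88.0, -0.6, -86.4]
force: [8.5, -4.3, -6.4]
finger_gap: 0.0134
```

Emit:
apply_moves([
  [[-0.001,0.025,0],[0,0,0]],
  [[-0.001,0.025,0],[0,0,0]],
  [[-0.001,0.025,0],[0,0,0]],
  [[-0.002,0.025,0],[0,0,0]],
  [[-0.001,0.025,0],[0,0,0]],
])

```text
time: 44.43
tcp_pos: [0.6549, -0.0674, 0.0382]
tool_rot: [-87.9, -1.0, -86.7]
force: [-2.4, -5.2, 0.5]
finger_gap: 0.0136
```

Emit:
apply_moves([
  [[-0.001,0.02,0],[0,0,0]],
  [[-0.001,0.015,0],[0,0,0]],
  [[0,0.01,0],[0,0,0]],
])

```text
time: 44.68
tcp_pos: [0.6521, -0.0192, 0.0383]
tool_rot: [-87.9, -1.1, -86.7]
force: [-5.1, -4.1, 2.5]
finger_gap: 0.0137
```

Emit:
apply_moves([
  [[-0.001,0.01,0],[0,0,0]],
  [[0,0.01,0],[0,0,0]],
  [[-0.001,0.01,0],[0,0,0]],
  [[0,0.007,0],[0,0,0]],
  [[0,0.006,0],[0,0,0]],
])

```text
time: 45.1
tcp_pos: [0.6494, 0.0252, 0.0382]
tool_rot: [-88.0, -1.2, -86.8]
force: [-3.2, -4.5, 2.2]
finger_gap: 0.0137
```

Emit:
apply_moves([
  [[0,0.006,0],[0,0,0]],
  [[0,0.006,0],[0,0,0]],
  [[0,0.006,0],[0,0,0]],
])

```text
time: 45.35
tcp_pos: [0.6491, 0.0299, 0.0382]
tool_rot: [-88.2, -2.4, -87.0]
force: [-3.0, -25.7, -0.8]
finger_gap: 0.0139
```

Emit:
apply_moves([
  [[0,0.008,0],[0,0,0]],
  [[0,0.008,0],[0,0,0]],
  [[0,0.005,0],[0,0,0]],
])

```text
time: 45.6
tcp_pos: [0.6489, 0.0284, 0.038]
tool_rot: [-88.4, -4.1, -87.5]
force: [-3.0, -11.5, 1.7]
finger_gap: 0.0144
```

Emit:
apply_moves([
  [[0,0,0],[0,0,0]],
  [[0,0,0],[0,0,0]],
  [[0,0,0],[0,0,0]],
])

```text
time: 45.85
tcp_pos: [0.6489, 0.0271, 0.0381]
tool_rot: [-88.4, -4.1, -87.7]
force: [-2.0, -2.5, 2.9]
finger_gap: 0.0143
```

Emit:
apply_moves([
  [[0,0,0],[0,0,0]],
  [[0,0,0],[0,0,0]],
  [[0,0,0],[0,0,0]],
  [[0,0,0],[0,0,0]],
], claw=0.5)

```text
time: 46.18
tcp_pos: [0.65, 0.029, 0.038]
tool_rot: [-88.3, -4.0, -87.6]
force: [-0.9, 0.1, -0.8]
finger_gap: 0.0364
```

Emit:
apply_moves([
  [[0,0,0.015],[0,0,0]],
  [[0,0,0.03],[0,0,0]],
  [[0,0,0.04],[0,0,0]],
  [[0,0,0.04],[0,0,0]],
  [[0,-0.02,0.04],[0,0,0]],
])

```text
time: 46.6
tcp_pos: [0.6404, 0.0148, 0.1953]
tool_rot: [-89.5, -3.8, -87.3]
force: [0.9, -0.5, 0.5]
finger_gap: 0.0467
```

Emit:
apply_moves([
  [[-0.01,-0.035,0.01],[0,0,0]],
  [[-0.01,-0.035,0],[0,0,0]],
  [[-0.01,-0.035,0],[0,0,0]],
  [[-0.01,-0.035,0],[0,0,0]],
  [[-0.01,-0.035,0],[0,0,0]],
])

```text
time: 47.02
tcp_pos: [0.5975, -0.1606, 0.23]
tool_rot: [-87.8, -4.1, -86.7]
force: [-0.5, -0.1, 0.3]
finger_gap: 0.0465
```

Emit:
apply_moves([
  [[0,-0.035,0],[0,0,0]],
  [[0,-0.035,0],[0,0,0]],
  [[0,-0.03,0],[0,0,0]],
  [[0,-0.01,0],[0,0,0]],
  [[0,0,0],[0,0,0]],
])

```text
time: 47.43
tcp_pos: [0.5949, -0.2826, 0.2396]
tool_rot: [-87.3, -4.5, -87.1]
force: [0.5, 0.6, -0.5]
finger_gap: 0.0468
```

```bash
python3 - <<'E'
from h import *
print(env.state()["tcp_pos"])
im={n:env.read_camera(n) for n in("top","scene")}
for n,(x,y,w,h) in(("top",(275,185,35,30)),("scene",(360,230,50,60))):
    s=cv2.cvtColor(im[n][y:y+h,x:x+w],cv2.COLOR_RGB2HSV); m=((s[:,:,0]<8)|(s[:,:,0]>172))&(s[:,:,1]>150)&(s[:,:,2]>50)
    v,u=np.nonzero(m)
    if len(u):
        P=plane(n,np.c_[u+x,v+y],.096); print(n,u.min()+x,u.max()+x,v.min()+y,v.max()+y,P[:,:2].min(0),P[:,:2].max(0))
print("start: top 283 289 192 207 y .0179-.0326; scene 376 395 243 277"); 
for n in im: print(labels(im[n],n,"purple",.053))
print(tray())
a=np.vstack([cv2.resize(im["top"][100:330,110:510],None,fx=1.4,fy=1.3),cv2.resize(im["scene"][120:340,200:600],None,fx=1.4,fy=1.35)])
cv2.imwrite("pics/q.png",a[:,:,::-1])
E
```

```text
[ 0.59486505 -0.28258288  0.23957202]
top 282 288 192 207 [0.62062552 0.0202957 ] [0.65801336 0.03504823]
scene 377 395 243 276 [ 0.62214625 -0.02699756] [0.70021859 0.03449884]
start: top 283 289 192 207 y .0179-.0326; scene 376 395 243 277
[(array([0.421 , 0.3542, 0.053 ]), array([0.045, 0.029]), 86.0), (array([0.4168, 0.2047, 0.053 ]), array([0.045, 0.03 ]), 89.6)]
[(array([0.4162, 0.2049, 0.053 ]), array([0.045, 0.03 ]), 86.9), (array([0.4199, 0.354 , 0.053 ]), array([0.045, 0.031]), 87.0)]
((0.4150143265724182, 0.2796480655670166), (0.26646408438682556, 0.1277848333120346), 87.52546691894531)
```

View pics/q.png

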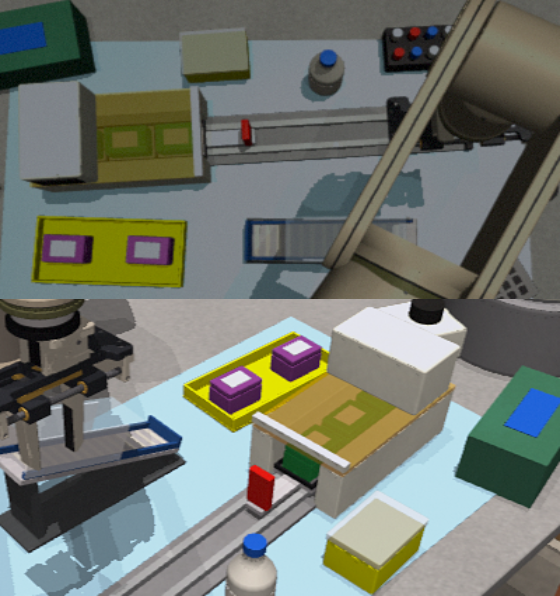

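```bash
python3 -c "
from rig import env
s=env.state();print(s['time'],s['force'],s['joint_vel'].round(2));print(env.hand_in())"
```

```text
47.5833 [ 0.54042064  0.18437529 -0.64641531] [ 1.26 -0.13  0.67  0.13 -0.14 -0.04]
the job is handed in; nothing more can be done
None
```

I pulled the carriage out to its stop, moved both used cartridges into the yellow tray and set all three fresh ones in the bays. I then slid the carriage home and handed the job in at 47.6 s. No verdict came back.

**Last checks:**
- **Carriage:** the force rose at both ends as it met the stops, to 70 N pulling out and 26 N pushing home. The pictures put its total travel at about 0.315–0.32 m, and the handle ended about 2 mm further in than where it started.
- **Fresh cartridges:** before the push home, all three were within about 1–2 mm of the bay centres in both cameras. The lane is empty. After the push I could only see them through the roof and mouth; the two in view looked in place, and the innermost is hidden under the scan head.
- **Used cartridges:** both are upright in the tray with about 70 mm between them, and the tray has not moved. There was no third used cartridge.
- **Bystanders:** the bottle and tip box look unmoved in the last picture. I did not check the jar and calculator again, but the arm never went near them.

**Disagreements:**
- **Finger tips:** they were about 38 mm further back along the tool than the reported TCP. My first try at the handle closed on air above it. I allowed for this afterwards, and contact heights then matched within about 1 mm.
- **Camera travel:** the raw camera measurement of the travel is 0.315 m. That sits near the 0.312 m limit, but part of the shortfall comes from the viewing angle.

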